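Fit the missing height stop under a contact grill's raised lid

ROBOT

A 6-joint arm with a two-finger parallel gripper is mounted at the origin on the work surface. World frame = base frame: x ahead of the robot, y to its left, z up, the work surface at z = 0. Lengths are in mm, angles in rad, forces in N, time in s.
With the tool pointing down it reaches from about 300 to 1000 mm from the base axis. Payload 5.1 kg.
Tool frame: the origin (TCP) lies midway between the tips of the shut fingers; the grasp point (between the pads) lies 19 mm behind it; z points along the fingers, y is the direction in which the jaws open and shut (so a half turn about z gives the same grasp; the last joint's range is limited). The gripper opens to 95 mm and grips with 3 to 60 N. Pads are 20 mm wide; open, the fingers measure 119 mm over their backs; the gripper's body (75 mm by 180 mm) begins 59 mm behind the grasp point.
Start: joints at [1.254, 0.124, 1.65, -0, 1.367, -0.083], TCP at [150.611, 632.298, 176.356] pointing down, gripper open.
Joint ranges: [-2.61, 2.61], [-1.02, 2.33], [0.03, 2.71], [-1.35, 4.49], [0.32, 2.68], [-2.91, 2.91]. Speed limits (rad/s): [2.57, 2.57, 3.14, 3.14, 3.14, 3.14].

INTERFACE

Orientations are given as a unit quaternion [x, y, z, w].
In Python, from cell import r gives the robot as it stands.
- The arm moves only by the shell command python3 -m creep 'ROWS'. ROWS is JSON, a list of rows, each a list of 7 numbers: the shift along the tool's x, y, z as a fraction of full scale, then the turn, a rotation vector about the tool's x, y, z as a fraction of full scale, then the opening, from -1 (shut) to 1 (fully open), so that 0 is half open. In form: [[tx, ty, tz, wx, wy, wz, fingers], ...]. A call has 1 to 20 rows; each row shifts and turns the commanded pose from where the row before left it, along the tool's axes as they then stand; what a row does not reach is not made up. Full scale, the value 1, is 0.05 m for a shift and 45 degrees for a turn. A row lasts 1/8 s, in which the tool goes at most 62.5 mm and 10.7 degrees, less where a joint would pass 70% of its speed; a pose out of reach is approached as far as the arm can. A call with a number of a shift or a turn outside -1 to 1 is refused whole. A call with a gripper value outside its range is refused whole. The fingers move at their own pace and stop on an object; the grip force is fixed at half the most. Time passes only in rows, so rows that do not move let the fingers close. It gives the time, the measured TCP pose, the force and the opening at its end, in the units of the state.
- r.sense(): the state, without advancing time (a new reading comes with each control period).
- r.snapshot(name): name is "side" or "top"; returns the picture (480x640x3 uint8, blue, green, red); there is no depth.
- r.camera_info(name): a dict with "fx", "fy", "cx", "cy" (pixels), "k1" (the pictures are not rectified: a ray, as slopes to the right and down, at radius r is drawn at 1 + k1 r^2 times it, then the intrinsics apply), "world_to_cam" (4x4, takes a point from world to camera coordinates). Camera axes: x right, y down, z forward; pixel columns grow to the right and rows downward; lengths in mm; the calibration is good to about 2 mm. A picture is of the moment at which its call begins. camera_info takes no time and is no camera call.
- r.job_done(): hands the job in, once; it reports no verdict.
The state is a dict: "time": time; "joint_positions": joint angles; "qd": joint speeds; "joint_efforts": joint torques, N m; "ee_pos": TCP position; "tool_rot": TCP orientation; "wrist_force": force on the tool from outside, world axes, zero at the start; "wrist_torque": the same for the moment, N m; "opening": opening from 0.0 (shut) to 1.0 (fully open).
Only numpy, scipy, OpenCV 4.12 (cv2) and the standard library are available. Lean on these libraries where they do the work, as an engineer would, in place of code of your own. Each camera call takes 0.05 s, during which the arm holds its last target.

TASK

The contact grill with the raised lid has lost one of the two brass height-stop studs on its cooking plate. Pluck the brass stud out of its pocket in the blue tray, reach in under the lid and fit it thin end down in the empty stop hole at the rear right of the plate (seen from the robot), fully home with its thick head flat on the plate, and let go. The lid hides the hole and the plate never sits quite true in its housing, so feel for the hole with the stud; do not shift the lid, and leave the other studs in their pockets.

Things in the scene. Friction and masses are not known exactly. Their poses are not given: they have to be found in the camera images.
- brass_stud: The stud to fit, the only brass one in the tray: round shank 10 mm across, 16 mm long, end bevelled 1.5 mm, below a round head 16 mm across, 30 mm tall; about 60 g. Origin at the centre of the shank's free end, z towards the head. It stands upright in a pocket, its origin 4 mm over the bench, its head rising 26 mm above the tray's top; lifting it straight up 20 mm frees it.
- steel_stud: Bright stud of the same shape with a head 22 mm tall, standing in another pocket. Origin and axes as the brass one. Leave it.
- black_stud: Black stud with a head 22 mm tall, in another pocket. Origin and axes as the brass one. Leave it.
- short_stud: Bright short stud with a head 14 mm tall, in another pocket. Origin and axes as the brass one. Leave it.
- tray: Blue pocket tray, 130 (x) x 180 (y) x 24 mm tall, fixed to the bench. Origin at the centre of its underside. Six pockets at x = -25, 25 and y = -50, 0, 50 mm: each a 22 mm square recess 4 mm deep over a 12 mm hole that takes a shank. Four hold the studs, in changing order; two are empty.
- grill: Contact grill (sandwich press), stainless steel, fixed on the bench, 360 x 360 mm, controls facing the robot. Origin on the bench; front face at x = -170, rear at 190, sides at y = -180 and 180 mm; x to its rear, y to the left seen from the robot, z up. A hinge housing 180 mm tall stands behind x = 135 mm. A brass stop, 16 mm across, 30 mm tall, is still fitted near x = 85, y = 90 mm.
- stop_place (a point): Point of the grill at x = 85, y = -90, z = 135 mm, on the plate's top: where the empty stop hole would be if the plate sat true. The real hole lies up to 7 mm off along the grill's x and up to 7 mm along its y: blind, upright, 12.5 mm across, 19 mm deep. Once fitted, the stud's head rests on the plate, its origin 16 mm below this point's height. Axes as the grill's.
- lid (a joint): Angle of the lid in rad, 0 shut, growing as it is raised; it stays near 0.92 by stiff hinge friction. Hinge line along the grill's y at x = 165, z = 185 mm. The raised lid, 325 mm wide, has its flat underside 20 mm off the hinge line, reaching 290 mm from it, towards the robot and up: it roofs the hole and leaves no room for an upright hand there; one leant back to the robot by 40 degrees fits.
- lid_handle (a point): Centre of the lid's black handle bar, 335 mm from the hinge line; the bar is 250 mm long and 24 mm thick.
- plate_middle (a point): Point of the grill at x = 0, y = 0, z = 135 mm: middle of the top of the dark, smooth, level cooking plate, 240 (x) x 310 (y) mm, when it sits true. The plate is heavy and stays put, but lies up to 7 mm off along x and up to 7 mm along y of the grill, differently each time, and the stop hole with it. The rims around it are 5 mm lower.

How it is judged:
By the outcome, as a careful person would: the job done as asked, in the order asked, and still so for the second after the job is handed in, with the robot touching nothing.
It also fails if it takes over 61 s, if anything falls off the work surface, if the arm or the gripper's body presses on something with over 40 N, if the wrist force passes 120 N, or if a joint passes its speed limit or range.

## Working session

There is one attempt and no reset: what is moved stays moved. The work goes in short steps, Python scripts to look and compute and a shell command to move; the robot and the scene stay as the last step left them, time stands still between calls to the robot, and variables do not carry over. Pictures are saved under pics/ and viewed, and the job is handed in when it is done.

```bash
ls; mkdir -p pics
python3 - <<'E'
from cell import r
import cv2
for n in("side","top"):
    cv2.imwrite(f"pics/{n}0.png",r.snapshot(n)); c=r.camera_info(n); print(n,c)
print(r.sense())
E
```

```text
pics
side {'fx': 465.77788547618724, 'fy': 465.77788547618724, 'cx': 319.1480288760484, 'cy': 242.15268505769714, 'k1': 0.02395538643575875, 'world_to_cam': array([[ 9.05377223e-01, -4.24606496e-01, -1.18653149e-03,
        -5.46875224e+02],
       [-3.09520854e-01, -6.58065048e-01, -6.86401656e-01,
         2.20002802e+02],
       [ 2.90669787e-01,  6.21819682e-01, -7.27221671e-01,
         8.93781829e+02],
       [ 0.00000000e+00,  0.00000000e+00,  0.00000000e+00,
         1.00000000e+00]])}
top {'fx': 548.3719808242719, 'fy': 548.3719808242719, 'cx': 317.7218245358804, 'cy': 227.67512125460823, 'k1': -0.1446875443248918, 'world_to_cam': array([[ 1.17470885e-02, -9.99822905e-01, -1.47025547e-02,
        -8.05082023e+01],
       [-9.96948184e-01, -1.05759216e-02, -7.73464130e-02,
         5.51882602e+02],
       [ 7.71772223e-02,  1.55662804e-02, -9.96895866e-01,
         1.16807976e+03],
       [ 0.00000000e+00,  0.00000000e+00,  0.00000000e+00,
         1.00000000e+00]])}
{'time': 0.1, 'joint_positions': array([ 1.25440641e+00,  1.24440877e-01,  1.65148769e+00, -1.89464741e-05,
        1.36751018e+00, -8.25836817e-02]), 'qd': array([-0.00027112, -0.00224413, -0.00222294, -0.00033845,  0.00141813,
        0.00095861]), 'joint_efforts': array([ 3.27065409e-04, -4.18881011e+01, -3.61097610e+01,  7.76787358e-02,
        4.61530918e-02, -6.46965054e-05]), 'ee_pos': array([150.41929801, 631.70447866, 175.23880845]), 'tool_rot': array([ 1.16635070e-01,  9.93174410e-01, -9.06577468e-04, -1.73823941e-04]), 'wrist_force': array([0.05861087, 0.09264688, 0.13207079]), 'wrist_torque': array([0.00016167, 0.03567388, 0.00700866]), 'opening': 1.000392824273778}
```

View pics/side0.png

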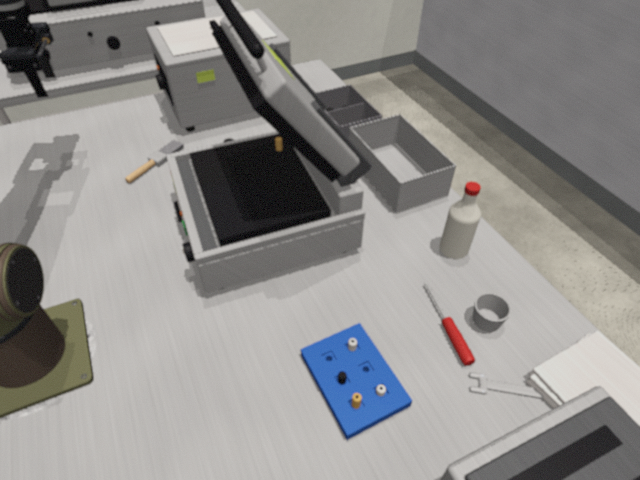

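View pics/top0.png

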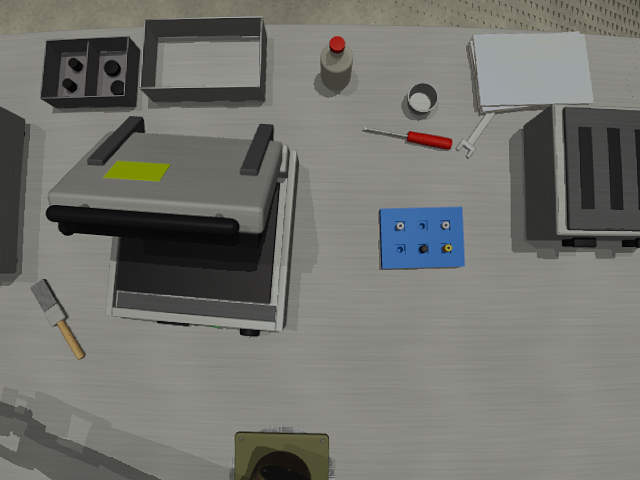

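```bash
cat > h.py <<'E'
import numpy as np, cv2
from cell import r
def cam(n):
    c=r.camera_info(n); return c
def proj(n,P):
    c=cam(n);P=np.atleast_2d(P);M=c['world_to_cam'];q=P@M[:3,:3].T+M[:3,3]
    s=q[:,:2]/q[:,2:];f=1+c['k1']*(s**2).sum(1,keepdims=True);s=s*f
    return s*[c['fx'],c['fy']]+[c['cx'],c['cy']]
def ray(n,uv):
    c=cam(n);M=c['world_to_cam'];d=(np.array(uv,float)-[c['cx'],c['cy']])/[c['fx'],c['fy']]
    s=d.copy()
    for _ in range(20): s=d/(1+c['k1']*(s@s))
    R=M[:3,:3];o=-R.T@M[:3,3];v=R.T@np.array([s[0],s[1],1]);return o,v
def atz(n,uv,z):
    o,v=ray(n,uv);return o+v*(z-o[2])/v[2]
E
python3 - <<'E'
import cv2
s=cv2.imread('pics/side0.png');t=cv2.imread('pics/top0.png')
def z(im,x,y,w,h,k,n): cv2.imwrite('pics/'+n,cv2.resize(im[y:y+h,x:x+w],None,fx=k,fy=k,interpolation=cv2.INTER_CUBIC))
z(s,160,120,210,170,3.8,'a1.png');z(s,295,320,120,120,5,'a2.png');z(t,370,200,100,75,8,'a3.png');z(t,40,110,270,230,2.6,'a4.png')
E
```

```text
(no output)
```

View pics/a1.png

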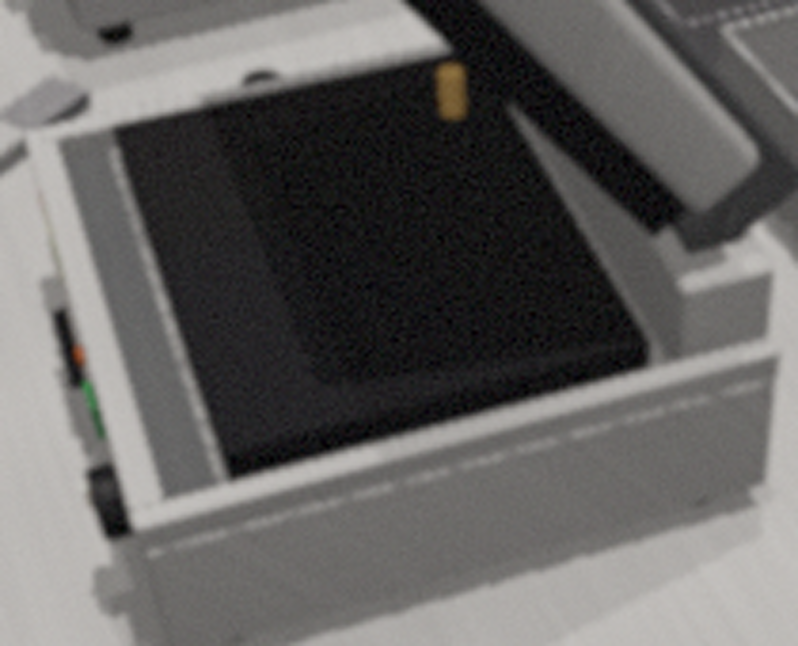

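View pics/a2.png

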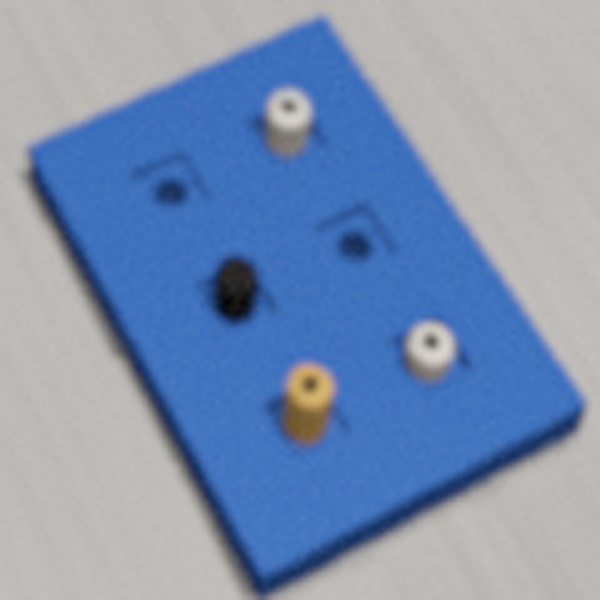

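View pics/a3.png

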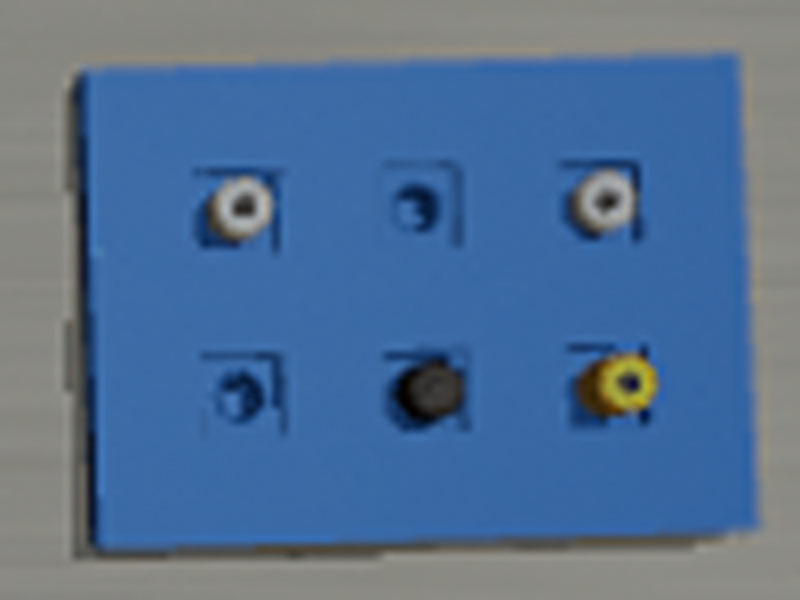

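View pics/a4.png

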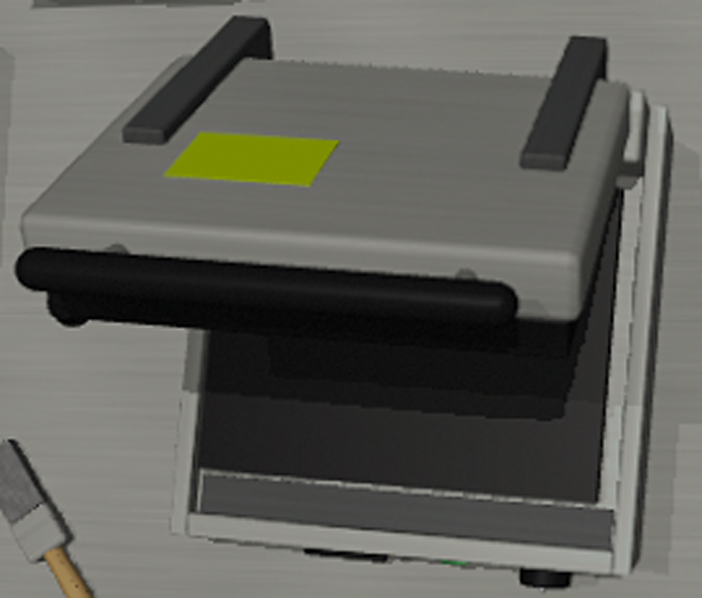

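Run:
```python
from h import *
from scipy.optimize import least_squares
def px(x0,y0,k,u,v): return [x0+(u+.5)/k-.5,y0+(v+.5)/k-.5]
S=lambda u,v:px(160,120,3.8,u,v)
T=lambda u,v:px(40,110,2.6,u,v)
T3=lambda u,v:px(370,200,8,u,v)
S2=lambda u,v:px(295,320,5,u,v)
obs=[('side',S(135,528),[-170,-180]),('side',S(35,135),[-170,180]),('side',S(778,350),[190,-180]),('top',T(632,572),[-170,-180]),('top',T(172,533),[-170,180]),('top',T(670,107),[190,-180])]
def W(p,P,z): c,s=np.cos(p[2]),np.sin(p[2]); return np.array([p[0]+c*P[0]-s*P[1],p[1]+s*P[0]+c*P[1],z])
f=lambda p:np.concatenate([proj(n,W(p,P,p[3]))[0]-u for n,u,P in obs])
for h in (None,130):
    o=least_squares(f if h is None else (lambda p:f([*p[:3],h])),[560,200,0,130],loss='soft_l1');print(o.x,f(o.x).round(1).reshape(-1,2).tolist())
for z in(165,): print('stop top',atz('side',S(452,73),z),'bot',atz('side',S(452,110),135))
p=o.x
print('nominal',W(p,[85,90],135),W(p,[85,-90],135))
# plate front corners FL, FR, rear right
for n,u,P in (('side',S(115,128),[-120,155]),('side',S(230,478),[-120,-155]),('side',S(648,360),[120,-155]),('top',T(600,503),[-120,-155]),('top',T(200,468),[-120,155])):
    w=atz(n,u,135);c,s=np.cos(p[2]),np.sin(p[2]);d=w[:2]-p[:2];print('plate',P,w[:2],[c*d[0]+s*d[1],-s*d[0]+c*d[1]])
# tray
for n,u,P in (('top',T3(78,70),'RL'),('top',T3(738,55),'RR'),('top',T3(760,528),'FR'),('top',T3(98,548),'FL'),('side',S2(30,150),'FL'),('side',S2(325,17),'RL'),('side',S2(585,405),'RR'),('side',S2(262,592),'FR')):
    print(n,P,atz(n,u,24))
print('brass',atz('top',T3(632,383),50),atz('side',S2(310,384),50))
```

```text
[ 5.21719205e+02  1.59060195e+02 -6.74731184e-02  1.27750228e+02] [[1.2, 0.8], [-1.8, -0.6], [2.2, 1.0], [-0.5, 1.8], [-0.8, -0.0], [-0.1, -0.4]]
[ 5.21494558e+02  1.58310093e+02 -6.77541488e-02  1.30000000e+02] [[0.9, 0.3], [-2.0, -1.2], [2.4, 0.5], [-0.2, 2.1], [-0.9, 0.2], [0.3, -0.5]]
stop top [613.2963272  245.61451737 165.        ] bot [612.75610957 249.53102405 135.        ]
nominal [612.39274002 242.34889628 135.        ] [600.20632212  62.76189447 135.        ]
plate [-120, 155] [413.86257984 321.34473184] [np.float64(-118.42284722844025), np.float64(155.37363204048836)]
plate [-120, -155] [ 3.90977007e+02 -7.59331630e-02] [np.float64(-119.49498535381873), np.float64(-166.85896075087686)]
plate [120, -155] [623.8592708  -12.05944326] [np.float64(113.66425680861309), np.float64(-163.0483055346271)]
plate [-120, -155] [395.44820333  14.2281659 ] [np.float64(-116.00246862091392), np.float64(-152.28497113640836)]
plate [-120, 155] [415.44282131 324.02397003] [np.float64(-117.02762216181425), np.float64(158.15370890177655)]
top RL [ 596.03354208 -207.47519852   24.        ]
top RR [ 602.33294338 -388.39772397   24.        ]
top FR [ 473.55159186 -393.4921113    24.        ]
top FL [ 466.79062299 -213.34312655   24.        ]
side FL [ 464.21511007 -216.05765973   24.        ]
side RL [ 592.8750513  -211.30049433   24.        ]
side RR [ 598.41715073 -388.64236309   24.        ]
side FR [ 467.91753326 -397.58636327   24.        ]
brass [ 511.42215129 -352.59180613   50.        ] [ 508.74910489 -351.83678959   50.        ]
```

```bash
cat >> h.py <<'E'
from scipy.spatial.transform import Rotation as Ro
PSI=-0.068
def tool(L,psi=PSI):
    L=np.deg2rad(L);z=np.array([np.sin(L)*np.cos(psi),np.sin(L)*np.sin(psi),-np.cos(L)]);y=np.array([-np.sin(psi),np.cos(psi),0]);return np.c_[np.cross(y,z),y,z]
def st():
    s=r.sense();R=Ro.from_quat(s['tool_rot']).as_matrix();p=np.array(s['ee_pos'])
    print('t',round(s['time'],2),'tcp',p.round(1),'grasp',(p-19*R[:,2]).round(1),'z',R[:,2].round(3),'y',R[:,1].round(3),'F',np.round(s['wrist_force'],1),'M',np.round(s['wrist_torque'],2),'op',round(s['opening'],3),'q',np.round(s['joint_positions'],2))
    return p,R
def plan(target,L=None,psi=PSI,grasp=False,quiet=False):
    "shift (tool axes, full-scale units) then turn to get from here to target"
    p,R=st();t=np.array(target,float);Rt=R if L is None else tool(L,psi)
    if grasp:t=t+19*Rt[:,2]
    d=R.T@(t-p)/50;w=Ro.from_matrix(R.T@Rt).as_rotvec(degrees=True)/45
    print('shift in current axes',d.round(3),'turn',w.round(3),'shift in target axes',(Rt.T@(t-p)/50).round(3),'mm left',(t-p).round(1))
E
python3 - <<'E'
from h import *
p,R=st();print(R.round(3))
for a in ([330,200,300],[360,-200,300]):
    plan(a)
plan([360,-200,300],L=41)
E
```

```text
t 0.1 tcp [150.4 631.7 175.2] grasp [150.4 631.7 194.2] z [-0.001 -0.002 -1.   ] y [ 0.232  0.973 -0.002] F [0.1 0.1 0.1] M [0.   0.04 0.01] op 1.0 q [ 1.25  0.12  1.65 -0.    1.37 -0.08]
[[-0.973  0.232 -0.001]
 [ 0.232  0.973 -0.002]
 [ 0.    -0.002 -1.   ]]
t 0.1 tcp [150.4 631.7 175.2] grasp [150.4 631.7 194.2] z [-0.001 -0.002 -1.   ] y [ 0.232  0.973 -0.002] F [0.1 0.1 0.1] M [0.   0.04 0.01] op 1.0 q [ 1.25  0.12  1.65 -0.    1.37 -0.08]
shift in current axes [-5.494 -7.572 -2.482] turn [0. 0. 0.] shift in target axes [-5.494 -7.572 -2.482] mm left [ 179.6 -431.7  124.8]
t 0.1 tcp [150.4 631.7 175.2] grasp [150.4 631.7 194.2] z [-0.001 -0.002 -1.   ] y [ 0.232  0.973 -0.002] F [0.1 0.1 0.1] M [0.   0.04 0.01] op 1.0 q [ 1.25  0.12  1.65 -0.    1.37 -0.08]
shift in current axes [ -7.931 -15.215  -2.468] turn [0. 0. 0.] shift in target axes [ -7.931 -15.215  -2.468] mm left [ 209.6 -831.7  124.8]
t 0.1 tcp [150.4 631.7 175.2] grasp [150.4 631.7 194.2] z [-0.001 -0.002 -1.   ] y [ 0.232  0.973 -0.002] F [0.1 0.1 0.1] M [0.   0.04 0.01] op 1.0 q [ 1.25  0.12  1.65 -0.    1.37 -0.08]
shift in current axes [ -7.931 -15.215  -2.468] turn [-0.078 -0.909 -0.201] shift in target axes [ -5.646 -16.311   1.602] mm left [ 209.6 -831.7  124.8]
```

```bash
python3 -m creep '[[-0.3,-0.5,-0.5,0,0,0,1],[-0.4,-0.6,-0.5,0,0,0,1],[-0.4,-0.6,-0.5,0,0,0,1],[-0.4,-0.6,-0.5,0,0,0,1],[-0.4,-0.6,-0.3,0,0,0,0.6],[-0.5,-0.6,-0.2,0,0,0,0.2],[-0.5,-0.6,0,0,0,0,-0.1],[-0.5,-0.6,0,0,0,0,-0.15],[-0.5,-0.6,0,0,0,0,-0.15],[-0.5,-0.6,0,0,0,0,-0.15],[-0.5,-0.6,0,0,0,0,-0.15],[-0.5,-0.6,0,0,0,0,-0.15],[-0.4,-0.5,0,0,0,0,-0.15],[0,0,0,0,0,0,-0.15]]'
python3 - <<'E'
from h import *
plan([380,-200,300],L=41)
E
```

```text
time: 1.85
ee_pos: [345.0, 194.2, 300.9]
tool_rot: [0.119, 0.993, -0.0, -0.0]
wrist_force: [0.2, 0.4, 0.8]
opening: 0.429
t 1.85 tcp [345.  194.2 300.9] grasp [345.  194.2 319.9] z [-0.001 -0.    -1.   ] y [ 0.235  0.972 -0.   ] F [0.2 0.4 0.8] M [-0.02 -0.   -0.  ] op 0.429 q [ 0.38 -0.51  1.99  0.    1.66 -0.96]
shift in current axes [-2.535 -7.497  0.02 ] turn [-0.078 -0.909 -0.206] shift in target axes [-0.919 -7.817  0.823] mm left [  35.  -394.2   -0.9]
```

```bash
python3 -m creep '[[-0.15,-0.5,0,0,0,0,-0.15],[-0.2,-0.6,0,0,0,0,-0.15],[-0.2,-0.6,0,0,0,0,-0.15],[-0.2,-0.6,0,0,0,0,-0.15],[-0.2,-0.6,0,0,0,0,-0.15],[-0.2,-0.6,0,0,0,0,-0.15],[-0.2,-0.6,0,0,0,0,-0.15],[-0.2,-0.6,0,0,0,0,-0.15],[-0.3,-0.6,0,0,0,0,-0.15],[-0.3,-0.6,0,0,0,0,-0.15],[-0.3,-0.6,0,0,0,0,-0.15],[-0.3,-0.6,0,0,0,0,-0.15],[-0.3,-0.4,0,0,0,0,-0.15],[0,0,0,0,0,0,-0.15]]'
python3 - <<'E'
from h import *
plan([480,-352,200],L=41)
E
```

```text
time: 3.6
ee_pos: [406.6, -204.6, 300.5]
tool_rot: [0.117, 0.993, 0.001, -0.001]
wrist_force: [-0.3, 0.2, -0.2]
opening: 0.424
t 3.6 tcp [ 406.6 -204.6  300.5] grasp [ 406.6 -204.6  319.5] z [-0.002  0.002 -1.   ] y [0.232 0.973 0.001] F [-0.3  0.2 -0.2] M [0.05 0.02 0.02] op 0.424 q [-0.58 -0.37  1.89  0.    1.62 -1.92]
shift in current axes [-2.117 -2.528  2.003] turn [-0.074 -0.911 -0.203] shift in target axes [ 0.061 -2.841  2.61 ] mm left [  73.4 -147.4 -100.5]
```

```bash
python3 -m creep '[[-0.4,-0.5,0.1,0,0,0,-0.15],[-0.4,-0.5,0.2,0,0,0,-0.15],[-0.4,-0.5,0.3,0,0,0,-0.15],[-0.4,-0.5,0.3,0,0,0,-0.15],[-0.4,-0.5,0.3,0,0,0,-0.15],[0,0,0,-0.015,-0.18,-0.04,-0.15],[0,0,0,-0.015,-0.18,-0.04,-0.15],[0,0,0,-0.015,-0.18,-0.04,-0.15],[0,0,0,-0.015,-0.18,-0.04,-0.15],[0,0,0,-0.015,-0.19,-0.04,-0.15],[0,0,0,0,0,0,-0.15]]'
python3 - <<'E'
from h import *
plan([510,-352.2,90],L=41,grasp=True)
cv2.imwrite('pics/s1.png',r.snapshot('side'));cv2.imwrite('pics/t1.png',r.snapshot('top'))
E
```

```text
time: 4.97
ee_pos: [472.9, -347.2, 238.1]
tool_rot: [0.034, 0.937, -0.01, 0.349]
wrist_force: [-0.5, -0.1, 0.1]
opening: 0.424
t 4.97 tcp [ 472.9 -347.2  238.1] grasp [ 460.4 -346.4  252.4] z [ 0.653 -0.042 -0.756] y [0.071 0.997 0.005] F [-0.5 -0.1  0.1] M [0.05 0.34 0.02] op 0.424 q [-1.04 -0.4   2.15  0.67  1.05 -2.78]
shift in current axes [ 1.37  -0.064  3.109] turn [ 0.003 -0.003 -0.007] shift in target axes [ 1.378 -0.049  3.106] mm left [  49.6   -5.8 -162.4]
```

View pics/s1.png

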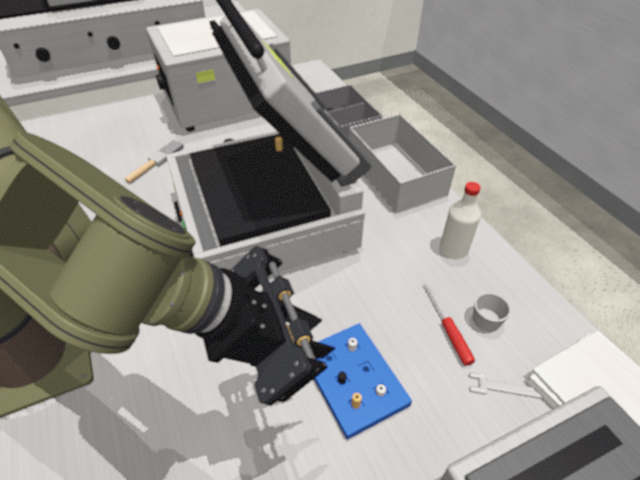

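```bash
python3 -m creep '[[0.2,-0.01,0.5,0,0,0,-0.15],[0.23,-0.01,0.53,0,0,0,-0.15],[0.23,-0.01,0.53,0,0,0,-0.15],[0.24,-0.01,0.53,0,0,0,-0.15],[0.24,-0.01,0.52,0,0,0,-0.15],[0.24,-0.01,0.5,0,0,0,-0.15],[0,0,0,0,0,0,-0.15]]'
python3 - <<'E'
from h import *
plan([510,-352.2,46.5],L=41,grasp=True)
a=cv2.resize(r.snapshot('side')[300:450,240:440],None,fx=4,fy=4,interpolation=cv2.INTER_CUBIC)
cv2.imwrite('pics/s2.png',a)
a=cv2.resize(r.snapshot('top')[180:300,350:510],None,fx=4,fy=4,interpolation=cv2.INTER_CUBIC);cv2.imwrite('pics/t2.png',a)
E
```

```text
time: 5.95
ee_pos: [531.6, -347.0, 88.3]
tool_rot: [0.04, 0.94, -0.012, 0.338]
wrist_force: [0.4, 0.6, 0.9]
opening: 0.426
t 5.95 tcp [ 531.6 -347.    88.3] grasp [ 519.6 -346.   103. ] z [ 0.635 -0.05  -0.771] y [0.083 0.997 0.004] F [0.4 0.6 0.9] M [0.02 0.37 0.02] op 0.426 q [-0.92 -0.14  2.2   0.78  0.74 -2.91]
shift in current axes [ 0.848 -0.141  0.756] turn [-0.008 -0.032 -0.019] shift in target axes [ 0.869 -0.133  0.733] mm left [ -9.2  -6.1 -56.2]
```

View pics/s2.png

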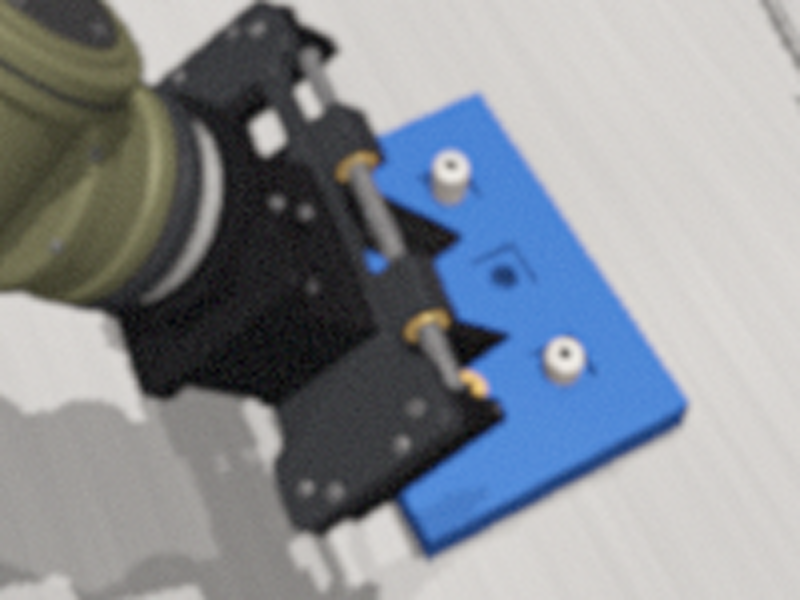

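View pics/t2.png

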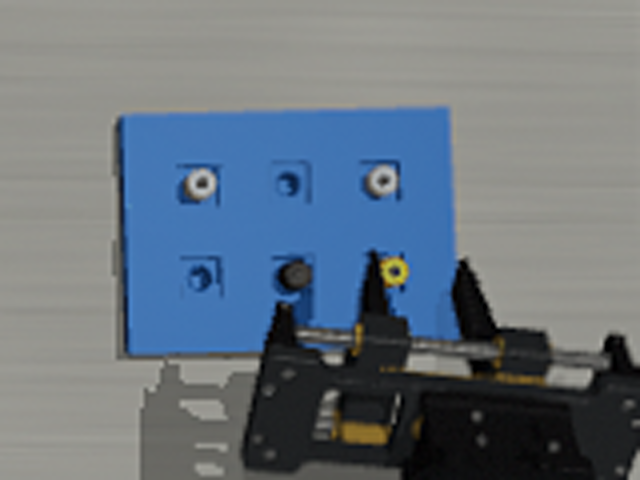

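Run:
```python
from h import *
plan([510,-352.2,100],L=41,psi=-0.45,grasp=True)
```

```text
t 6.05 tcp [ 531.5 -348.7   90.5] grasp [ 519.4 -347.7  105.1] z [ 0.637 -0.053 -0.769] y [0.085 0.996 0.002] F [0.8 0.7 0.4] M [0.06 0.43 0.03] op 0.423 q [-0.92 -0.14  2.2   0.78  0.74 -2.91]
shift in current axes [ 0.208 -0.196 -0.046] turn [ 0.302 -0.029  0.353] shift in target axes [ 0.145 -0.25   0.003] mm left [-10.3  -9.   -4.9]
```

```bash
python3 -m creep '[[0,0,-0.2,0.1,-0.01,0.12,-0.15],[0,0,0,0.1,-0.01,0.12,-0.15],[0,0,0,0.1,-0.01,0.12,-0.15],[0,0,0,0,0,0,-0.15]]'
python3 - <<'E'
from h import *
plan([510,-352.2,70],L=41,psi=-0.45,grasp=True)
E
```

```text
time: 6.55
ee_pos: [524.8, -347.3, 98.7]
tool_rot: [0.21, 0.913, -0.077, 0.342]
wrist_force: [0.5, -0.4, 0.4]
opening: 0.422
t 6.55 tcp [ 524.8 -347.3   98.7] grasp [ 513.5 -341.9  113. ] z [ 0.593 -0.284 -0.754] y [0.436 0.9   0.004] F [ 0.5 -0.4  0.4] M [0.11 0.34 0.04] op 0.422 q [-0.79 -0.26  2.3   0.5   0.47 -2.28]
shift in current axes [ 0.545 -0.22   0.665] turn [ 0.003  0.002 -0.005] shift in target axes [ 0.545 -0.216  0.667] mm left [ -3.5 -10.3 -43. ]
```

```bash
python3 -m creep '[[0,-0.1,0,-0.06,0,-0.07,-0.15],[0,-0.1,0,-0.06,0,-0.07,-0.15],[0,0,0,0,0,0,-0.15]]'
python3 - <<'E'
from h import *
plan([510,-352.2,70],L=41,psi=-0.3,grasp=True)
E
```

```text
time: 6.92
ee_pos: [519.6, -359.5, 98.3]
tool_rot: [0.146, 0.925, -0.053, 0.347]
wrist_force: [-0.3, 0.3, -0.0]
opening: 0.428
t 6.92 tcp [ 519.6 -359.5   98.3] grasp [ 507.7 -355.7  112.6] z [ 0.626 -0.199 -0.754] y [0.307 0.952 0.004] F [-0.3  0.3 -0. ] M [ 0.15  0.34 -0.01] op 0.428 q [-0.88 -0.23  2.27  0.7   0.58 -2.63]
shift in current axes [0.544 0.079 0.656] turn [-0.006  0.002 -0.015] shift in target axes [0.542 0.082 0.658] mm left [  2.3   3.6 -42.6]
```

```bash
python3 -m creep '[[0.1,0.08,0.1,0,0,0,-0.15],[0.14,0,0.18,0,0,0,-0.15],[0.15,0,0.19,0,0,0,-0.15],[0.15,0,0.19,0,0,0,-0.15],[0,0,0,0,0,0,-0.15]]'
python3 - <<'E'
from h import *
plan([510,-352.2,46.5],L=41,psi=-0.3,grasp=True)
a=cv2.resize(r.snapshot('top')[180:300,350:510],None,fx=5,fy=5,interpolation=cv2.INTER_CUBIC);cv2.imwrite('pics/t3.png',a)
E
```

```text
time: 7.55
ee_pos: [521.4, -352.1, 51.4]
tool_rot: [0.146, 0.926, -0.051, 0.345]
wrist_force: [0.4, -0.6, -0.1]
opening: 0.423
t 7.55 tcp [ 521.4 -352.1   51.4] grasp [ 509.5 -348.4   65.8] z [ 0.624 -0.194 -0.757] y [0.305 0.952 0.007] F [ 0.4 -0.6 -0.1] M [ 0.17  0.39 -0.02] op 0.423 q [-0.87 -0.15  2.3   0.81  0.51 -2.75]
shift in current axes [ 0.226 -0.072  0.314] turn [-0.001 -0.005 -0.015] shift in target axes [ 0.228 -0.069  0.313] mm left [  0.6  -3.8 -19.3]
```

View pics/t3.png

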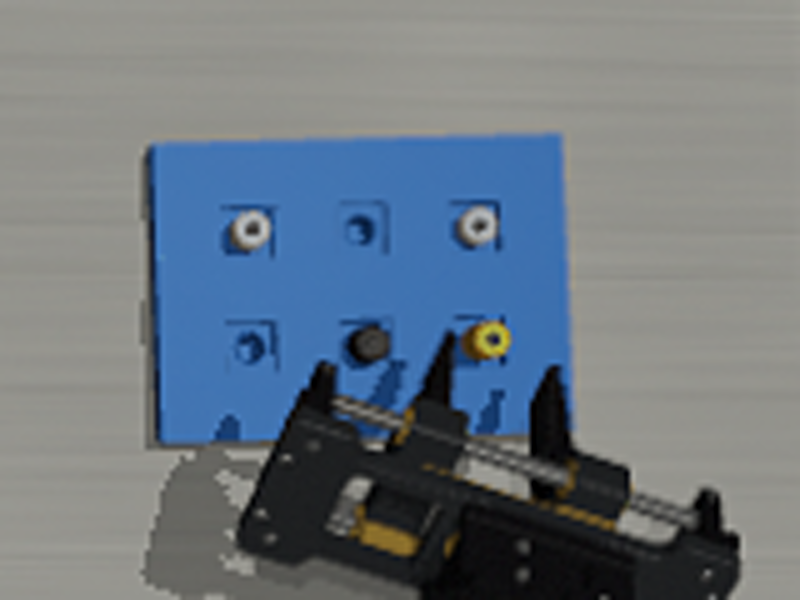

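```bash
python3 -m creep '[[0.07,-0.07,0.1,0,0,0,-0.15],[0.08,0,0.1,0,0,0,-0.15],[0.08,0,0.1,0,0,0,-0.15],[0,0,0,0,0,0,-0.15]]'
python3 - <<'E'
from h import *
plan([510,-352.2,46.5],L=41,psi=-0.3,grasp=True)
a=cv2.resize(r.snapshot('top')[180:300,350:510],None,fx=5,fy=5,interpolation=cv2.INTER_CUBIC);cv2.imwrite('pics/t4.png',a)
a=cv2.resize(r.snapshot('side')[300:450,240:440],None,fx=4,fy=4,interpolation=cv2.INTER_CUBIC)
cv2.imwrite('pics/s4.png',a)
E
```

```text
time: 8.1
ee_pos: [521.8, -356.7, 34.1]
tool_rot: [0.146, 0.926, -0.051, 0.346]
wrist_force: [-0.6, 0.7, 0.4]
opening: 0.426
t 8.1 tcp [ 521.8 -356.7   34.1] grasp [ 509.9 -353.    48.5] z [ 0.625 -0.196 -0.756] y [0.305 0.952 0.006] F [-0.6  0.7  0.4] M [0.13 0.34 0.01] op 0.426 q [-0.87 -0.11  2.3   0.87  0.48 -2.82]
shift in current axes [0.027 0.016 0.028] turn [-0.003 -0.002 -0.015] shift in target axes [0.027 0.016 0.028] mm left [ 0.1  0.8 -1.9]
```

View pics/t4.png

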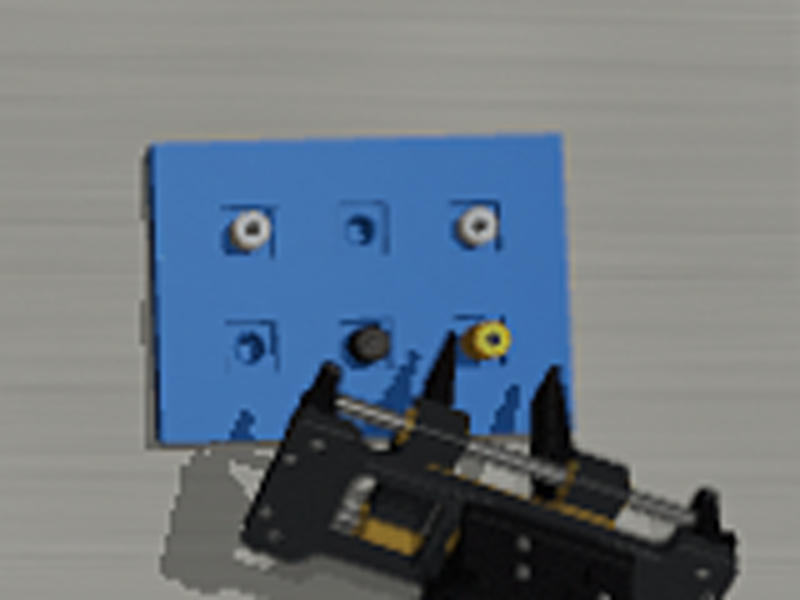

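View pics/s4.png

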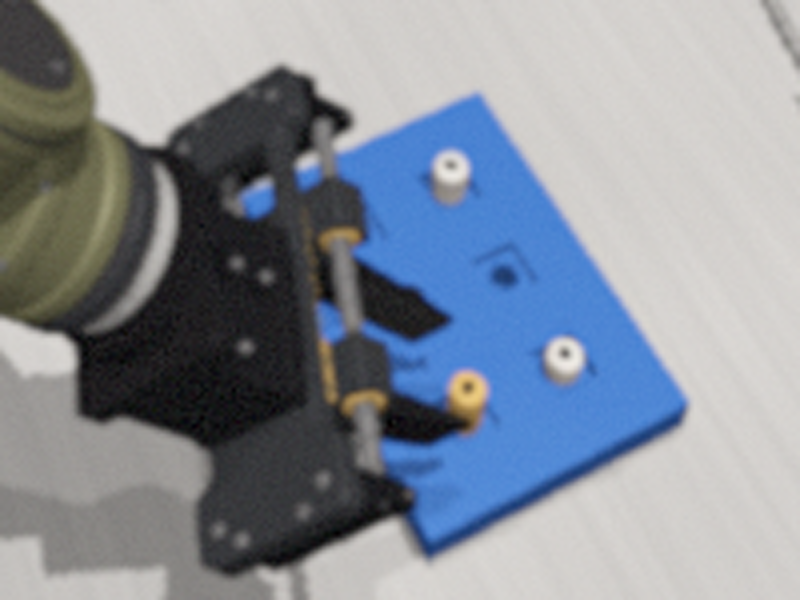

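Run:
```python
from h import *
p,R=st()
for n,o,k in(('top',[350,180],5),('side',[240,300],4)):
    for s in(-20,20): 
        a=proj(n,[p+s*R[:,1],p-19*R[:,2]+s*R[:,1]]);print(n,s,((a-o)*k).round().tolist())
    print(n,((proj(n,[[510,-352.2,50],[510,-352.2,24]])-o)*k).round().tolist())
```

```text
t 8.2 tcp [ 522.1 -357.1   35. ] grasp [ 510.3 -353.4   49.4] z [ 0.626 -0.197 -0.755] y [0.305 0.952 0.005] F [ 1.2  0.2 -0.4] M [ 0.06  0.34 -0.02] op 0.426 q [-0.87 -0.11  2.3   0.87  0.48 -2.82]
top -20 [[539.0, 328.0], [539.0, 355.0]]
top 20 [[452.0, 299.0], [450.0, 325.0]]
top [[492.0, 341.0], [479.0, 343.0]]
side -20 [[507.0, 445.0], [480.0, 434.0]]
side 20 [[489.0, 355.0], [463.0, 343.0]]
side [[469.0, 385.0], [466.0, 412.0]]
```

Run:
```python
from h import *
p,R=st()
ims=[]
for n,o in(('top',[425,225]),('side',[320,370])):
    a=r.snapshot(n)[o[1]:o[1]+55,o[0]:o[0]+55]; a=cv2.convertScaleAbs(a,alpha=1.6,beta=20)
    a=cv2.resize(a,None,fx=7,fy=7,interpolation=cv2.INTER_CUBIC)
    for s in(-20,20):
        for q,c in((p+s*R[:,1],(0,0,255)),(p-19*R[:,2]+s*R[:,1],(0,255,0)),(p-38*R[:,2]+s*R[:,1],(255,255,0))):
            u=((proj(n,q)[0]-o+.5)*7).astype(int);cv2.circle(a,tuple(int(x) for x in u),3,c,-1)
    ims.append(a)
cv2.imwrite('pics/z4.png',np.hstack(ims))
```

```text
t 8.2 tcp [ 522.1 -357.1   35. ] grasp [ 510.3 -353.4   49.4] z [ 0.626 -0.197 -0.755] y [0.305 0.952 0.005] F [ 1.2  0.2 -0.4] M [ 0.06  0.34 -0.02] op 0.426 q [-0.87 -0.11  2.3   0.87  0.48 -2.82]
```

View pics/z4.png

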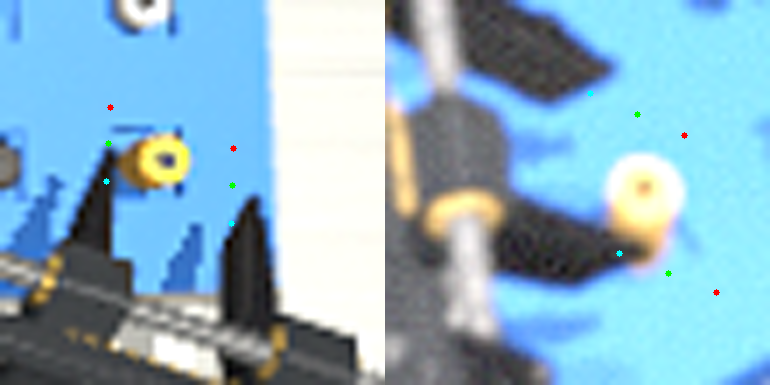

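Run:
```python
from h import *
p,R=st()
def tri(a,b):
    A=[];B=[]
    for n,u in(('top',a),('side',b)):
        o,v=ray(n,u);v/=np.linalg.norm(v);M=np.eye(3)-np.outer(v,v);A.append(M);B.append(M@o)
    x=np.linalg.lstsq(np.vstack(A),np.hstack(B),rcond=None)[0]
    return x,[np.linalg.norm(A[i]@x-B[i]) for i in(0,1)]
for a,b in(([460.2,253],[357.4,405.2]),([440.2,246],[352.4,379.5])):
    x,e=tri(a,b);print(x.round(1),np.round(e,1),'tool frame',(R.T@(x-p)).round(1))
```

```text
t 8.3 tcp [ 522.3 -357.3   35.5] grasp [ 510.4 -353.6   49.8] z [ 0.626 -0.197 -0.755] y [0.305 0.952 0.005] F [ 0.3  0.3 -0.4] M [0.16 0.42 0.  ] op 0.428 q [-0.87 -0.11  2.3   0.87  0.48 -2.82]
[ 498.5 -372.8   68.3] [0.7 0.7] tool frame [ -8.1 -21.9 -36.6]
[ 512.4 -330.3   68.9] [1.1 1.1] tool frame [ -8.5  22.8 -36.7]
```

```bash
python3 -m creep '[[0.02,0.01,0.02,0,0,0,-0.4],[0,0,0,0,0,0,-0.6],[0,0,0,0,0,0,-1],[0,0,0,0,0,0,-1],[0,0,0,0,0,0,-1],[0,0,0,0,0,0,-1]]'
python3 - <<'E'
from h import *
p,R=st()
ims=[]
for n,o in(('top',[425,225]),('side',[320,370])):
    a=r.snapshot(n)[o[1]:o[1]+55,o[0]:o[0]+55]; a=cv2.convertScaleAbs(a,alpha=1.6,beta=20)
    a=cv2.resize(a,None,fx=7,fy=7,interpolation=cv2.INTER_CUBIC)
    ims.append(a)
cv2.imwrite('pics/z5.png',np.hstack(ims))
E
```

```text
time: 9.05
ee_pos: [522.2, -356.6, 33.8]
tool_rot: [0.146, 0.925, -0.052, 0.346]
wrist_force: [-0.3, -0.3, 0.3]
opening: 0.008
t 9.05 tcp [ 522.2 -356.6   33.8] grasp [ 510.3 -352.9   48.1] z [ 0.626 -0.197 -0.755] y [0.305 0.952 0.005] F [-0.3 -0.3  0.3] M [0.12 0.35 0.04] op 0.008 q [-0.87 -0.11  2.3   0.87  0.48 -2.83]
```

View pics/z5.png

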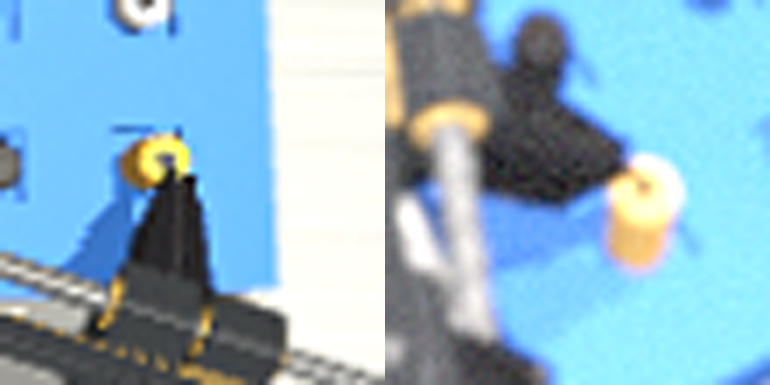

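```bash
python3 - <<'E'
from h import *
p,R=st()
def tri(a,b):
    A=[];B=[]
    for n,u in(('top',a),('side',b)):
        o,v=ray(n,u);v/=np.linalg.norm(v);M=np.eye(3)-np.outer(v,v);A.append(M);B.append(M@o)
    x=np.linalg.lstsq(np.vstack(A),np.hstack(B),rcond=None)[0]
    return x,[np.linalg.norm(A[i]@x-B[i]) for i in(0,1)]
x,e=tri([450,249.1],[354.5,392.4]);print(x.round(1),np.round(e,1),'tool frame',(R.T@(x-p)).round(1),x-p)
E
cat > v.py <<'E'
import sys
from h import *
st();k=int(sys.argv[1])
a=r.snapshot('side');cv2.imwrite(f'pics/v{k}s.png',a);b=r.snapshot('top');cv2.imwrite(f'pics/v{k}t.png',b)
E
python3 v.py 1
```

```text
t 9.15 tcp [ 522.2 -356.7   33.8] grasp [ 510.3 -352.9   48.1] z [ 0.626 -0.197 -0.755] y [0.305 0.952 0.005] F [-0.3  0.7 -1. ] M [0.12 0.46 0.01] op 0.005 q [-0.87 -0.11  2.3   0.87  0.48 -2.83]
[ 505.8 -351.3   66.8] [1.6 1.6] tool frame [ -8.6   0.3 -36.3] [-16.44494062   5.41258589  33.01499083]
t 9.15 tcp [ 522.2 -356.7   33.8] grasp [ 510.3 -352.9   48.1] z [ 0.626 -0.197 -0.755] y [0.305 0.952 0.005] F [-0.3  0.7 -1. ] M [0.12 0.46 0.01] op 0.005 q [-0.87 -0.11  2.3   0.87  0.48 -2.83]
```

View pics/v1s.png

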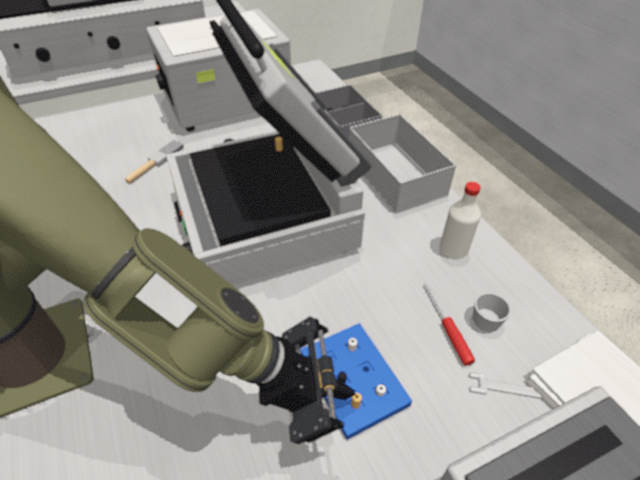

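```bash
cat >> h.py <<'E'
E_OFF=36.0   # fingertips are this far behind the reported TCP (seen in the pictures)
def plan2(target,L=41,psi=PSI,flip=True,off=None):
    off=E_OFF if off is None else off
    p,R=st();Rt=tool(L,psi)@(np.diag([-1,-1,1.]) if flip else np.eye(3))
    g=p-(19+off)*R[:,2]; t=np.array(target,float)
    w=Ro.from_matrix(R.T@Rt).as_rotvec(degrees=True)/45
    tt=t+(19+off)*Rt[:,2]
    print('true grasp',g.round(1),'turn',w.round(3),'shift(cur axes)',(R.T@(tt-p)/50).round(3),'shift(target axes)',(Rt.T@(tt-p)/50).round(3),'| no-turn shift',(R.T@(t-g)/50).round(3),'mm',(t-g).round(1))
E
python3 -m creep '[[0,0,-0.3,0,0,0,-1],[0,0,-0.5,0,0,0.2,-1],[0,0,0,0,0,0.2353,-0.5],[0,0,0,0,0,0.2353,-0.15],[0,0,0,0,0,0.2353,-0.15],[0,0,0,0,0,0.2353,-0.15],[0,0,0,0,0,0.2353,-0.15],[0,0,0,0,0,0.2353,-0.15],[0,0,0,0,0,0.2353,-0.15],[0,0,0,0,0,0.2353,-0.15],[0,0,0,0,0,0.2353,-0.15],[0,0,0,0,0,0.2353,-0.15],[0,0,0,0,0,0.2353,-0.15],[0,0,0,0,0,0.2353,-0.15],[0,0,0,0,0,0.2353,-0.15],[0,0,0,0,0,0.2353,-0.15],[0,0,0,0,0,0.2353,-0.15],[0,0,0,0,0,0.2353,-0.15],[0,0,0,0,0,0,-0.15]]'
python3 - <<'E'
from h import *
plan2([510,-352.2,85],psi=-.07)
plan2([510,-352.2,85],psi=-.2)
E
```

```text
time: 11.62
ee_pos: [497.2, -348.8, 64.0]
tool_rot: [0.927, -0.132, 0.345, 0.057]
wrist_force: [0.9, -0.1, -0.2]
opening: 0.424
t 11.62 tcp [ 497.2 -348.8   64. ] grasp [ 485.3 -345.    78.3] z [ 0.626 -0.197 -0.755] y [-0.284 -0.959  0.015] F [ 0.9 -0.1 -0.2] M [0.03 0.45 0.03] op 0.424 q [-0.91 -0.23  2.34  0.78  0.55  0.37]
true grasp [ 462.8 -337.9  105.5] turn [ 0.196  0.003 -0.197] shift(cur axes) [ 0.465 -0.169  0.943] shift(target axes) [0.473 0.051 0.953] | no-turn shift [ 0.476 -0.     0.956] mm [ 47.2 -14.3 -20.5]
t 11.62 tcp [ 497.2 -348.8   64. ] grasp [ 485.3 -345.    78.3] z [ 0.626 -0.197 -0.755] y [-0.284 -0.959  0.015] F [ 0.9 -0.1 -0.2] M [0.03 0.45 0.03] op 0.424 q [-0.91 -0.23  2.34  0.78  0.55  0.37]
true grasp [ 462.8 -337.9  105.5] turn [ 0.087  0.001 -0.072] shift(cur axes) [ 0.475 -0.076  0.954] shift(target axes) [0.476 0.017 0.956] | no-turn shift [ 0.476 -0.     0.956] mm [ 47.2 -14.3 -20.5]
```

```bash
python3 -m creep '[[0,0,0,0.1,0,-0.1,-0.15],[0,0,0,0.1,0,-0.1,-0.15],[0.12,0.01,0.24,0,0,0,-0.15],[0.12,0.02,0.24,0,0,0,-0.15],[0.12,0.02,0.24,0,0,0,-0.15],[0.12,0,0.24,0,0,0,-0.15],[0,0,0,0,0,0,-0.15]]'
python3 - <<'E'
from h import *
plan2([510,-352.2,48],psi=-.07)
ims=[]
for n,o in(('top',[400,205]),('side',[310,350])):
    a=r.snapshot(n)[o[1]:o[1]+80,o[0]:o[0]+80]; a=cv2.convertScaleAbs(a,alpha=1.6,beta=20)
    ims.append(cv2.resize(a,None,fx=5,fy=5,interpolation=cv2.INTER_CUBIC))
cv2.imwrite('pics/z6.png',np.hstack(ims))
E
```

```text
time: 12.5
ee_pos: [547.3, -353.6, 42.6]
tool_rot: [0.937, -0.032, 0.349, 0.01]
wrist_force: [-0.1, 0.6, 0.3]
opening: 0.427
t 12.5 tcp [ 547.3 -353.6   42.6] grasp [ 534.9 -352.9   57. ] z [ 0.653 -0.041 -0.756] y [-0.066 -0.998 -0.003] F [-0.1  0.6  0.3] M [-0.01  0.49  0.03] op 0.427 q [-0.91 -0.02  2.19  0.92  0.67  0.07]
true grasp [ 511.4 -351.4   84.2] turn [-0.006  0.003  0.001] shift(cur axes) [-0.492  0.026  0.531] shift(target axes) [-0.493  0.024  0.53 ] | no-turn shift [-0.494  0.02   0.531] mm [ -1.4  -0.8 -36.2]
```

View pics/z6.png

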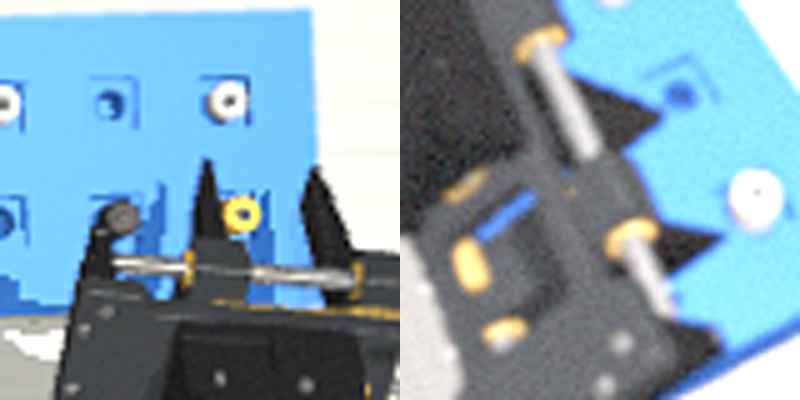

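```bash
cat >> h.py <<'E'
def tri(a,b):
    A=[];B=[]
    for n,u in(('top',a),('side',b)):
        o,v=ray(n,u);v/=np.linalg.norm(v);M=np.eye(3)-np.outer(v,v);A.append(M);B.append(M@o)
    x=np.linalg.lstsq(np.vstack(A),np.hstack(B),rcond=None)[0]
    return x,[np.linalg.norm(A[i]@x-B[i]) for i in(0,1)]
E
python3 - <<'E'
from h import *
p,R=st()
for a,b in(([462.6,238.5],[373.5,397.5]),([441,236.5],[361.5,373.5])):
    x,e=tri(a,b);print(x.round(1),np.round(e,1),'tool frame',(R.T@(x-p)).round(1))
E
```

```text
t 12.6 tcp [ 546.7 -354.1   43.1] grasp [ 534.3 -353.3   57.5] z [ 0.653 -0.042 -0.756] y [-0.067 -0.998 -0.003] F [0.1 0.1 0.9] M [-0.    0.56 -0.06] op 0.425 q [-0.91 -0.02  2.19  0.92  0.67  0.07]
[ 527.4 -375.7   75.9] [1.9 1.9] tool frame [  8.1  22.8 -36.5]
[ 530.7 -330.3   75.2] [2.3 2.3] tool frame [  7.7 -22.8 -35.7]
```

```bash
python3 -m creep '[[-0.1,0.01,0.11,0,0,0,-0.15],[-0.1,0,0.11,0,0,0,-0.15],[-0.1,0,0.11,0,0,0,-0.15],[-0.1,0,0.1,0,0,0,-0.15],[-0.06,0,0.06,0,0,0,-0.15],[-0.02,0,0.02,0,0,0,-0.15],[0,0,0,0,0,0,-0.15]]'
python3 - <<'E'
from h import *
plan2([510,-352.2,48],psi=-.07)
ims=[]
for n,o in(('top',[400,205]),('side',[310,350])):
    a=r.snapshot(n)[o[1]:o[1]+80,o[0]:o[0]+80]; a=cv2.convertScaleAbs(a,alpha=1.6,beta=20)
    ims.append(cv2.resize(a,None,fx=5,fy=5,interpolation=cv2.INTER_CUBIC))
cv2.imwrite('pics/z7.png',np.hstack(ims))
E
```

```text
time: 13.48
ee_pos: [545.1, -355.0, 8.5]
tool_rot: [0.936, -0.032, 0.349, 0.011]
wrist_force: [-0.4, -0.2, 0.2]
opening: 0.427
t 13.47 tcp [ 545.1 -355.     8.5] grasp [ 532.7 -354.2   22.8] z [ 0.654 -0.043 -0.756] y [-0.068 -0.998 -0.002] F [-0.4 -0.2  0.2] M [-0.02  0.49 -0.02] op 0.427 q [-0.92  0.04  2.2   1.    0.63 -0.03]
true grasp [ 509.1 -352.6   50. ] turn [-0.004  0.002 -0.   ] shift(cur axes) [-0.013 -0.006  0.041] shift(target axes) [-0.013 -0.006  0.041] | no-turn shift [-0.014 -0.01   0.041] mm [ 0.9  0.4 -2. ]
```

View pics/z7.png

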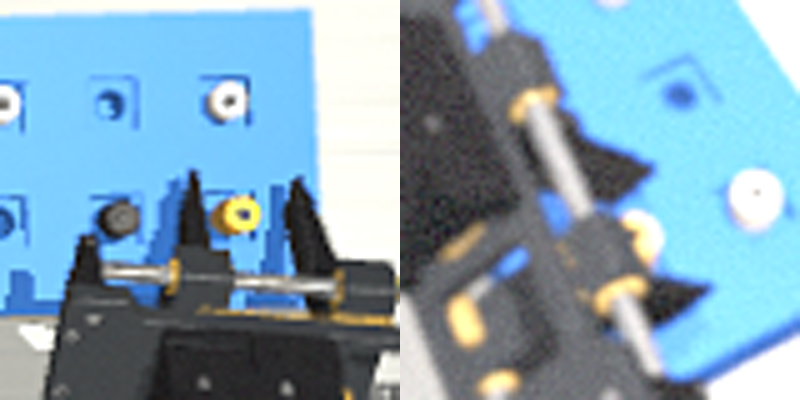

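```bash
python3 -m creep '[[-0.014,-0.01,0.04,0,0,0,-0.15],[0,0,0,0,0,0,-0.5],[0,0,0,0,0,0,-1],[0,0,0,0,0,0,-1],[0,0,0,0,0,0,-1],[0,0,0,0,0,0,-1]]'; python3 v.py 2
```

```text
time: 14.32
ee_pos: [545.9, -354.4, 6.5]
tool_rot: [0.936, -0.032, 0.349, 0.011]
wrist_force: [-0.2, 0.4, -0.3]
opening: 0.159
t 14.32 tcp [ 545.9 -354.4    6.5] grasp [ 533.5 -353.6   20.8] z [ 0.654 -0.042 -0.756] y [-0.068 -0.998 -0.003] F [-0.2  0.4 -0.3] M [-0.05  0.5  -0.01] op 0.159 q [-0.91  0.05  2.2   1.    0.62 -0.04]
```

```bash
python3 -m creep '[[0.05,0,-0.05,0,0,0,-1],[0.09,0,-0.1,0,0,0,-1],[0.09,0,-0.11,0,0,0,-1],[0.09,0,-0.11,0,0,0,-1],[0.13,0,-0.15,0,0,0,-1],[0.2,0,-0.23,0,0,0,-1],[0.3,0,-0.35,0,0,0,-1],[0.3,0,-0.35,0,0,0,-1],[0,0,0,0,0,0,-1]]'; python3 v.py 3
python3 - <<'E'
import cv2,numpy as np
a=cv2.imread('pics/v3s.png')[300:450,280:430];b=cv2.imread('pics/v3t.png')[180:310,380:510]
cv2.imwrite('pics/z8.png',np.hstack([cv2.resize(a,(400,400),interpolation=2),cv2.resize(b,(400,400),interpolation=2)]))
E
```

```text
time: 15.55
ee_pos: [546.6, -356.1, 105.5]
tool_rot: [0.936, -0.032, 0.351, 0.013]
wrist_force: [0.2, 1.1, 0.1]
opening: 0.16
t 15.55 tcp [ 546.6 -356.1  105.5] grasp [ 534.2 -355.2  119.8] z [ 0.656 -0.046 -0.753] y [-0.068 -0.998  0.002] F [0.2 1.1 0.1] M [-0.01  0.57 -0.03] op 0.16 q [-0.92 -0.12  2.17  0.81  0.75  0.21]
```

View pics/z8.png

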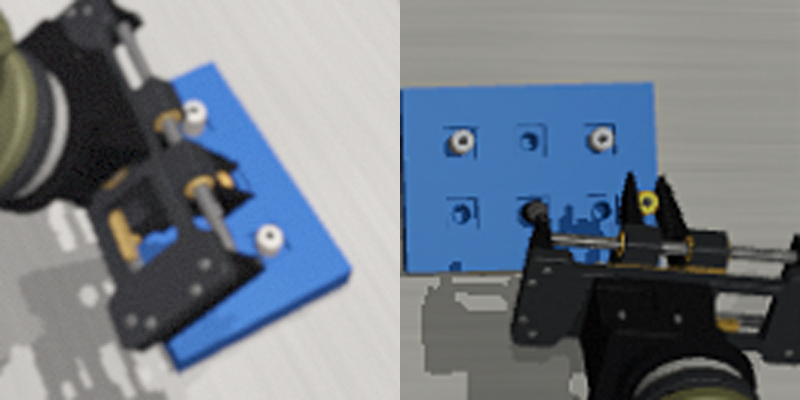

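```bash
cat >> h.py <<'E'
RG=Ro.from_quat([0.936,-0.032,0.349,0.011]).as_matrix()
O=RG.T@(np.array([510,-352.2,4])-np.array([545.6,-354.6,6.6]))
def stud():
    p,R=st();o=p+R@O;ax=R@RG.T[:,2];print('stud origin',o.round(1),'tilt deg',np.rad2deg(ax[:2]).round(1));return p,R,o
def plan3(t):
    p,R,o=stud();w=Ro.from_matrix(R.T@RG).as_rotvec(degrees=True)/45
    print('shift',(R.T@(np.array(t,float)-o)/50).round(3),'mm',(np.array(t)-o).round(1),'turn',w.round(3),'(then shift, RG axes)',(RG.T@(np.array(t,float)-(p+RG@O))/50).round(3))
E
python3 - <<'E'
from h import *
print(RG.round(3),O)
plan3([440,-150,210]); plan3([460,67,190])
E
```

```text
[[ 0.754 -0.068  0.653]
 [-0.052 -0.998 -0.043]
 [ 0.655 -0.002 -0.756]] [-2.86740505e+01  1.82662991e-02 -2.13934217e+01]
t 15.65 tcp [ 545.4 -354.5  101.9] grasp [ 533.  -353.7  116.3] z [ 0.653 -0.042 -0.756] y [-0.068 -0.998 -0.002] F [ 0.4  0.6 -1.2] M [-0.07  0.59 -0.01] op 0.158 q [-0.92 -0.12  2.17  0.81  0.75  0.21]
stud origin [ 509.8 -352.1   99.3] tilt deg [-0. -0.]
shift [ 0.184 -3.943 -2.757] mm [-69.8 202.1 110.7] turn [-0.001 -0.    -0.   ] (then shift, RG axes) [ 0.185 -3.941 -2.759]
t 15.65 tcp [ 545.4 -354.5  101.9] grasp [ 533.  -353.7  116.3] z [ 0.653 -0.042 -0.756] y [-0.068 -0.998 -0.002] F [ 0.4  0.6 -1.2] M [-0.07  0.59 -0.01] op 0.158 q [-0.92 -0.12  2.17  0.81  0.75  0.21]
stud origin [ 509.8 -352.1   99.3] tilt deg [-0. -0.]
shift [-5.000e-03 -8.299e+00 -2.377e+00] mm [-49.8 419.1  90.7] turn [-0.001 -0.    -0.   ] (then shift, RG axes) [-2.000e-03 -8.298e+00 -2.382e+00]
```

```bash
python3 -m creep '[[0.02,-0.2,-0.45,0,0,0,-1],[0.02,-0.4,-0.45,0,0,0,-1],[0.02,-0.5,-0.45,0,0,0,-1],[0.02,-0.55,-0.35,0,0,0,-1],[0.02,-0.55,-0.3,0,0,0,-1],[0.02,-0.55,-0.3,0,0,0,-1],[0.02,-0.55,-0.25,0,0,0,-1],[0.04,-0.5,-0.2,0,0,0,-1],[0,-0.2,0,0,0,0,-1],[0,0,0,0,0,0,-1]]'
python3 - <<'E'
from h import *
plan3([460,67,190])
E
```

```text
time: 16.9
ee_pos: [475.9, -149.1, 211.1]
tool_rot: [0.937, -0.032, 0.349, 0.01]
wrist_force: [0.3, -0.3, -0.8]
opening: 0.158
t 16.9 tcp [ 475.9 -149.1  211.1] grasp [ 463.5 -148.3  225.5] z [ 0.652 -0.041 -0.757] y [-0.066 -0.998 -0.003] F [ 0.3 -0.3 -0.8] M [ 0.03  0.64 -0.02] op 0.158 q [-0.66 -0.79  2.42  0.47  0.94  0.81]
stud origin [ 440.3 -146.7  208.5] tilt deg [ 0.1 -0.1]
shift [-0.169 -4.29   0.361] mm [ 19.7 213.7 -18.5] turn [-0.002  0.002  0.   ] (then shift, RG axes) [-0.169 -4.29   0.353]
```

```bash
python3 -m creep '[[0,-0.3,0.1,0,0,0,-1],[0,-0.5,0.1,0,0,0,-1],[0,-0.55,0.1,0,0,0,-1],[0,-0.55,0.1,0,0,0,-1],[0,-0.55,0.1,0,0,0,-1],[0,-0.55,0.1,0,0,0,-1],[0,-0.5,0.1,0,0,0,-1],[0,-0.5,0.07,0,0,0,-1],[0,-0.3,0,0,0,0,-1],[0,0,0,0,0,0,-1]]'
python3 - <<'E'
from h import *
plan3([590,67,150])
E
python3 v.py 4
```

```text
time: 18.15
ee_pos: [515.6, 63.6, 182.2]
tool_rot: [0.937, -0.031, 0.348, 0.011]
wrist_force: [0.0, 0.3, -1.4]
opening: 0.16
t 18.15 tcp [515.6  63.6 182.2] grasp [503.3  64.4 196.6] z [ 0.651 -0.042 -0.758] y [-0.066 -0.998 -0.002] F [ 0.   0.3 -1.4] M [-0.01  0.68  0.03] op 0.16 q [ 0.08 -0.71  2.43 -0.14  0.72  1.79]
stud origin [480.   66.  179.7] tilt deg [ 0.2 -0. ]
shift [ 1.274 -0.165  1.882] mm [110.    1.  -29.7] turn [-0.001  0.004  0.001] (then shift, RG axes) [ 1.269 -0.167  1.884]
t 18.15 tcp [515.6  63.6 182.2] grasp [503.3  64.4 196.6] z [ 0.651 -0.042 -0.758] y [-0.066 -0.998 -0.002] F [ 0.   0.3 -1.4] M [-0.01  0.68  0.03] op 0.16 q [ 0.08 -0.71  2.43 -0.14  0.72  1.79]
```

View pics/v4s.png

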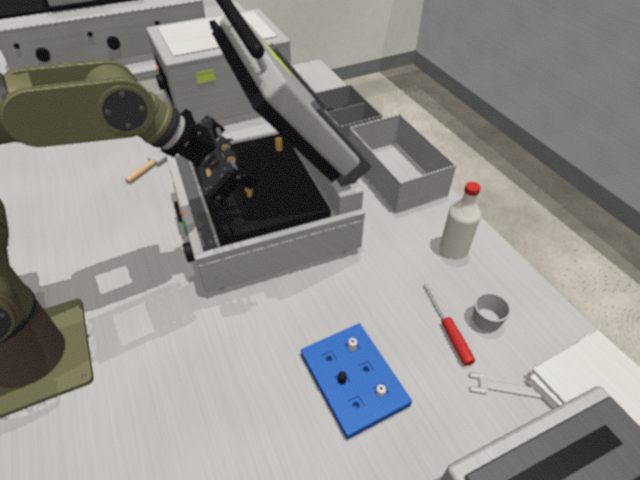

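View pics/v4t.png

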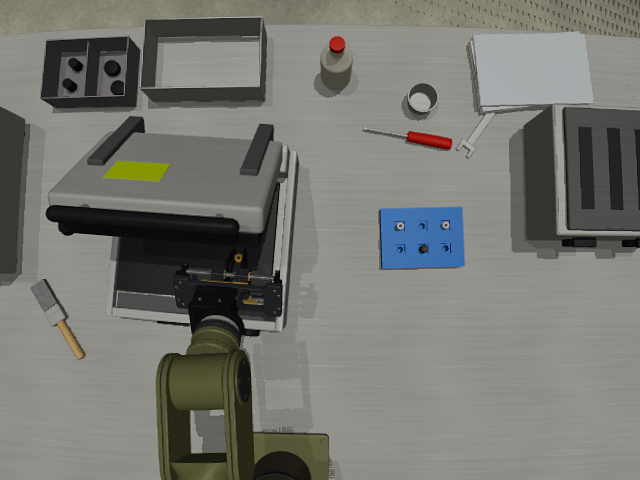

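Run:
```python
from h import *
p,R,o=stud()
print(proj('side',[o,o+[0,0,16],o+[0,0,46]]),proj('top',[o+[0,0,46]]))
a=cv2.imread('pics/v4s.png')[120:220,200:300];a=cv2.resize(a,None,fx=6,fy=6,interpolation=2);a=cv2.convertScaleAbs(a,alpha=1.8,beta=25)
b=cv2.imread('pics/v4t.png')[240:290,215:265];b=cv2.resize(b,None,fx=4,fy=4,interpolation=2)
c=np.zeros((600,800,3),np.uint8);c[:,:600]=a;c[:200,600:]=b;cv2.imwrite('pics/z9.png',c)
```

```text
t 18.25 tcp [515.7  62.5 182.9] grasp [503.3  63.4 197.2] z [ 0.652 -0.043 -0.757] y [-0.068 -0.998 -0.002] F [-0.4 -0.8 -0.2] M [0.01 0.58 0.01] op 0.159 q [ 0.08 -0.71  2.43 -0.14  0.72  1.79]
stud origin [480.1  65.  180.3] tilt deg [ 0.1 -0. ]
[[249.91945963 195.11119054]
 [249.03906496 189.02006223]
 [247.32547082 177.17461112]] [[237.94515808 258.34899096]]
```

View pics/z9.png

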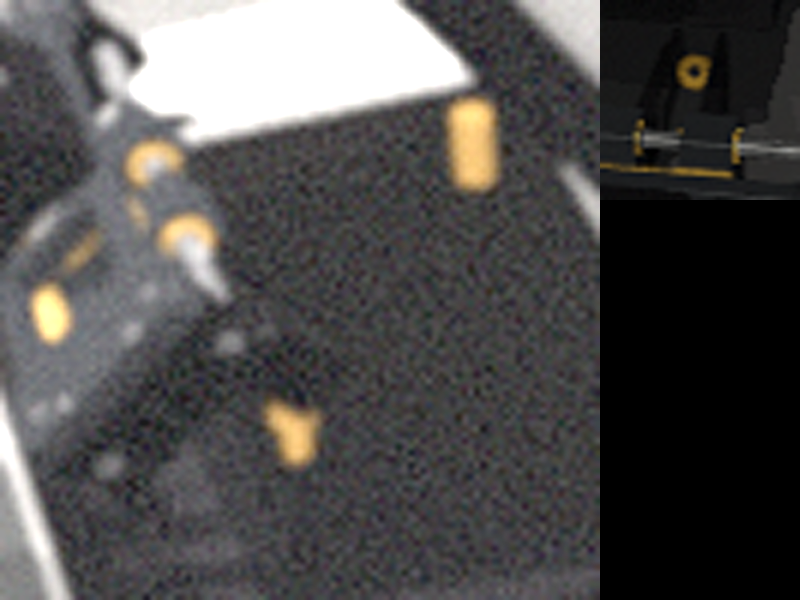

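Run:
```python
from h import *
from scipy.optimize import least_squares
ims=[cv2.imread(f) for f in('pics/side0.png','pics/s1.png','pics/v1s.png','pics/v2s.png','pics/v4s.png')]
im=np.mean(ims,0);c=im[130:158,266:294]
w=np.clip((c[...,2]-c[...,0]-8)/70,0,1)  # brass-ness
sat=(c[...,2]-c[...,0]);print(sat.astype(int)[4:24,6:20])
ys,xs=np.mgrid[130:158,266:294]
def sil(X,Y):
    th=np.linspace(0,2*np.pi,40);P=[[X+8*np.cos(t),Y+8*np.sin(t),z] for z in(135,165) for t in th]
    h=cv2.convexHull(proj('side',P).astype(np.float32))
    m=np.zeros((28*16,28*16),np.uint8);cv2.fillConvexPoly(m,np.round((h[:,0]-[265.5,129.5])*16).astype(np.int32),255)
    return cv2.GaussianBlur(cv2.resize(m,(28,28),interpolation=cv2.INTER_AREA)/255.,(0,0),.7)
from scipy.optimize import minimize
best=minimize(lambda p:((sil(*p)*sat.max()*.8-sat.clip(0))**2).sum(),[613,246],method='Nelder-Mead',options=dict(initial_simplex=[[613,246],[618,246],[613,251]]))
print(best.x,best.fun); m=sat>sat.max()*.4;print('centroid',xs[m].mean(),ys[m].mean(),'model');s=sil(*best.x)>.5;print(xs[s].mean(),ys[s].mean())
X,Y=best.x;print('hole',X-180*np.sin(.0677),Y-180*np.cos(.0677))
```

```text
[[ 4  4  4  3  1  1  0  0 -2 -4 -1  0  0  0]
 [ 4  3  1  0  2  3  7  5  3  1  0 -2 -2 -3]
 [ 0  0  1 10 23 35 37 38 33 16  4  0 -1  1]
 [ 2 -2 13 37 53 64 66 64 57 39 17  2 -6  0]
 [-1  4 26 53 72 77 79 78 72 58 31  5 -1  0]
 [ 1  5 30 60 75 80 80 80 78 64 38  6  1 -1]
 [-3  7 29 59 74 77 78 78 75 62 38  7 -1 -1]
 [-1  3 27 54 69 72 75 72 71 59 35  5 -1 -2]
 [-2  0 24 52 65 72 71 72 69 57 35 10 -1  1]
 [ 0 -1 22 51 67 70 72 70 67 58 37  8  0 -1]
 [-1  1 22 49 66 72 71 71 68 59 36 11  0  2]
 [-3  1 22 46 63 71 72 71 69 61 40 13  3 -1]
 [ 2  0 16 42 64 69 71 71 68 60 42 17  1 -1]
 [ 2 -1 13 39 61 69 72 70 70 62 43 18  1  0]
 [ 1 -2  8 36 57 69 72 72 68 61 42 16 -1 -1]
 [-1 -4  6 30 54 69 71 71 68 57 40 13 -1  0]
 [ 0  0  1 20 41 57 61 60 57 45 26  6 -1  0]
 [-2 -1  0  6 18 31 37 38 33 23 10  0 -1  0]
 [ 0  1  0  0  1  4 10 11  6  4  0 -1  2  0]
 [ 0  0  0  0  0  0  0 -1 -2  0  0 -1 -2 -2]]
[612.76264536 248.94986576] 24666.38784961563
centroid 278.4824561403509 143.37719298245614 model
278.1931818181818 143.22727272727272
hole 600.5859518928156 69.36220433338266
```

Run:
```python
from h import *
plan3([515,69,140]);plan3([601,69,139.5])
```

```text
t 18.25 tcp [515.7  62.5 182.9] grasp [503.3  63.4 197.2] z [ 0.652 -0.043 -0.757] y [-0.068 -0.998 -0.002] F [-0.4 -0.8 -0.2] M [0.01 0.58 0.01] op 0.159 q [ 0.08 -0.71  2.43 -0.14  0.72  1.79]
stud origin [480.1  65.  180.3] tilt deg [ 0.1 -0. ]
shift [-0.004 -0.126  1.062] mm [ 34.9   4.  -40.3] turn [ 0.     0.002 -0.001] (then shift, RG axes) [-0.005 -0.127  1.061]
t 18.25 tcp [515.7  62.5 182.9] grasp [503.3  63.4 197.2] z [ 0.652 -0.043 -0.757] y [-0.068 -0.998 -0.002] F [-0.4 -0.8 -0.2] M [0.01 0.58 0.01] op 0.159 q [ 0.08 -0.71  2.43 -0.14  0.72  1.79]
stud origin [480.1  65.  180.3] tilt deg [ 0.1 -0. ]
shift [ 1.288 -0.244  2.191] mm [120.9   4.  -40.8] turn [ 0.     0.002 -0.001] (then shift, RG axes) [ 1.285 -0.243  2.192]
```

```bash
python3 -m creep '[[0,-0.02,0.2,0,0,0,-1],[0,-0.03,0.3,0,0,0,-1],[0,-0.03,0.3,0,0,0,-1],[0,-0.03,0.26,0,0,0,-1],[0,0,0,0,0,0,-1],[0,0,0,0,0,0,-1]]'
python3 - <<'E'
from h import *
plan3([601,69,139.5])
E
```

```text
time: 19.0
ee_pos: [550.9, 65.8, 143.9]
tool_rot: [0.936, -0.033, 0.349, 0.011]
wrist_force: [0.3, 0.6, -0.3]
opening: 0.155
t 19.0 tcp [550.9  65.8 143.9] grasp [538.5  66.7 158.3] z [ 0.653 -0.043 -0.756] y [-0.069 -0.998 -0.003] F [ 0.3  0.6 -0.3] M [ 0.01  0.62 -0.03] op 0.155 q [ 0.08 -0.55  2.41 -0.17  0.58  1.83]
stud origin [515.3  68.3 141.3] tilt deg [-0. -0.]
shift [ 1.268 -0.132  1.147] mm [85.7  0.7 -1.8] turn [ 0.    -0.    -0.002] (then shift, RG axes) [ 1.269 -0.131  1.147]
```

```bash
python3 -m creep '[[0.1,-0.01,0.09,0,0,0,-1],[0.18,-0.02,0.163,0,0,0,-1],[0.18,-0.02,0.163,0,0,0,-1],[0.18,-0.02,0.163,0,0,0,-1],[0.18,-0.02,0.163,0,0,0,-1],[0,0,0,0,0,0,-1]]'
python3 - <<'E'
from h import *
plan3([601,69,140])
E
```

```text
time: 19.75
ee_pos: [607.0, 67.0, 142.8]
tool_rot: [0.936, -0.032, 0.349, 0.011]
wrist_force: [-0.5, 0.0, -0.8]
opening: 0.159
t 19.75 tcp [607.   67.  142.8] grasp [594.6  67.8 157.2] z [ 0.653 -0.043 -0.756] y [-0.068 -0.998 -0.003] F [-0.5  0.  -0.8] M [ 0.03  0.61 -0.  ] op 0.159 q [ 0.07 -0.37  2.3  -0.18  0.52  1.83]
stud origin [571.4  69.4 140.2] tilt deg [-0. -0.]
shift [ 0.444 -0.031  0.391] mm [29.6 -0.4 -0.2] turn [-0.    -0.    -0.001] (then shift, RG axes) [ 0.444 -0.031  0.391]
```

```bash
python3 -m creep '[[0.11,-0.01,0.1,0,0,0,-1],[0.11,-0.01,0.1,0,0,0,-1],[0.11,-0.01,0.1,0,0,0,-1],[0.11,0,0.09,0,0,0,-1],[0,0,0,0,0,0,-1]]'
python3 - <<'E'
from h import *
plan3([601,69,134])
E
python3 v.py 5
```

```text
time: 20.38
ee_pos: [636.2, 66.5, 142.4]
tool_rot: [0.936, -0.032, 0.349, 0.011]
wrist_force: [-0.0, -0.0, -1.2]
opening: 0.16
t 20.38 tcp [636.2  66.5 142.4] grasp [623.8  67.3 156.8] z [ 0.653 -0.043 -0.756] y [-0.068 -0.998 -0.003] F [-0.  -0.  -1.2] M [-0.05  0.63  0.02] op 0.16 q [ 0.06 -0.29  2.24 -0.18  0.49  1.83]
stud origin [600.6  68.9 139.8] tilt deg [-0. -0.]
shift [-0.07  -0.002  0.093] mm [ 0.4  0.1 -5.8] turn [-0.001 -0.    -0.001] (then shift, RG axes) [-0.07  -0.002  0.094]
t 20.38 tcp [636.2  66.5 142.4] grasp [623.8  67.3 156.8] z [ 0.653 -0.043 -0.756] y [-0.068 -0.998 -0.003] F [-0.  -0.  -1.2] M [-0.05  0.63  0.02] op 0.16 q [ 0.06 -0.29  2.24 -0.18  0.49  1.83]
```

View pics/v5s.png

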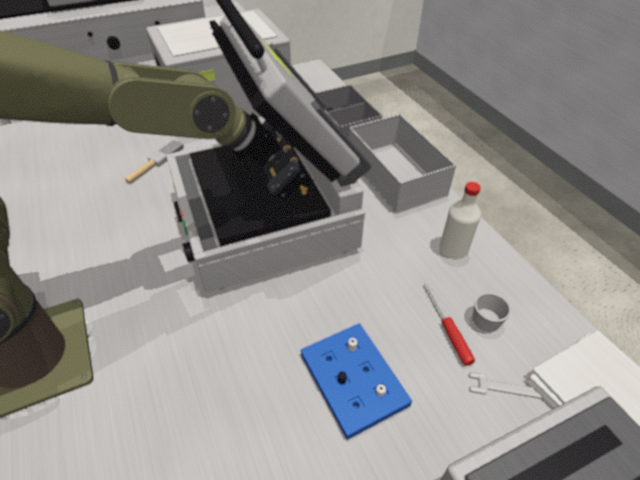

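```bash
python3 -m creep '[[-0.013,0,0.015,0,0,0,-1],[-0.013,0,0.015,0,0,0,-1],[-0.013,0,0.015,0,0,0,-1],[0,0,0,0,0,0,-1]]';python3 -m creep '[[-0.013,0,0.015,0,0,0,-1],[0,0,0,0,0,0,-1]]';python3 -m creep '[[-0.013,0,0.015,0,0,0,-1],[0,0,0,0,0,0,-1]]'
python3 - <<'E'
from h import *
plan3([601,69,134])
E
```

```text
time: 20.98
ee_pos: [635.6, 66.6, 139.2]
tool_rot: [0.936, -0.032, 0.349, 0.011]
wrist_force: [0.0, -0.7, -0.7]
opening: 0.161
time: 21.22
ee_pos: [635.7, 66.6, 138.3]
tool_rot: [0.936, -0.032, 0.349, 0.011]
wrist_force: [0.6, -0.4, -1.3]
opening: 0.159
time: 21.48
ee_pos: [635.6, 66.6, 137.2]
tool_rot: [0.936, -0.032, 0.349, 0.011]
wrist_force: [0.7, 1.1, -0.6]
opening: 0.162
t 21.48 tcp [635.6  66.6 137.2] grasp [623.2  67.4 151.6] z [ 0.653 -0.042 -0.756] y [-0.068 -0.998 -0.003] F [ 0.7  1.1 -0.6] M [-0.01  0.57 -0.02] op 0.162 q [ 0.06 -0.29  2.24 -0.18  0.48  1.83]
stud origin [600.   69.  134.6] tilt deg [ 0. -0.]
shift [ 0.007 -0.001  0.022] mm [ 1.  -0.  -0.6] turn [-0.001  0.    -0.001] (then shift, RG axes) [ 0.007 -0.001  0.022]
```

Near the plate height with no contact yet; continuing millimetre by millimetre.

```bash
for i in 1; do python3 -m creep '[[-0.013,0,0.015,0,0,0,-1],[0,0,0,0,0,0,-1]]'; done; python3 -m creep '[[-0.013,0,0.015,0,0,0,-1],[0,0,0,0,0,0,-1]]';python3 -m creep '[[-0.013,0,0.015,0,0,0,-1],[0,0,0,0,0,0,-1]]'
python3 - <<'E'
from h import *
stud()
E
```

```text
time: 21.72
ee_pos: [635.8, 66.7, 136.6]
tool_rot: [0.936, -0.032, 0.349, 0.011]
wrist_force: [1.6, -0.7, -0.3]
opening: 0.16
time: 21.98
ee_pos: [636.1, 66.7, 136.0]
tool_rot: [0.936, -0.032, 0.35, 0.011]
wrist_force: [0.3, 1.8, 0.2]
opening: 0.162
time: 22.22
ee_pos: [636.1, 66.7, 134.9]
tool_rot: [0.936, -0.032, 0.35, 0.011]
wrist_force: [1.9, 0.3, 1.1]
opening: 0.162
t 22.23 tcp [636.1  66.7 134.9] grasp [623.7  67.5 149.2] z [ 0.654 -0.042 -0.755] y [-0.068 -0.998 -0.003] F [1.9 0.3 1.1] M [0.06 0.14 0.01] op 0.162 q [ 0.06 -0.28  2.25 -0.18  0.48  1.84]
stud origin [600.5  69.1 132.2] tilt deg [-0.1 -0.1]
```

```bash
python3 -m creep '[[-0.013,0,0.015,0,0,0,-1],[0,0,0,0,0,0,-1]]';python3 -m creep '[[-0.013,0,0.015,0,0,0,-1],[0,0,0,0,0,0,-1]]'
python3 - <<'E'
from h import *
stud()
E
```

```text
time: 22.48
ee_pos: [636.1, 66.7, 133.9]
tool_rot: [0.936, -0.032, 0.35, 0.011]
wrist_force: [2.3, 0.1, 0.6]
opening: 0.16
time: 22.72
ee_pos: [636.0, 66.7, 132.8]
tool_rot: [0.936, -0.032, 0.35, 0.011]
wrist_force: [3.4, 1.2, 1.8]
opening: 0.162
t 22.73 tcp [636.   66.7 132.8] grasp [623.6  67.5 147.2] z [ 0.654 -0.042 -0.755] y [-0.068 -0.998 -0.003] F [3.4 1.2 1.8] M [ 0.09 -0.16  0.09] op 0.162 q [ 0.06 -0.28  2.25 -0.19  0.47  1.84]
stud origin [600.4  69.1 130.2] tilt deg [-0.1 -0.1]
```

```bash
python3 -m creep '[[0.015,-0.001,0.013,0,0,0,-1],[0,0,0,0,0,0,-1]]';python3 -m creep '[[-0.013,0,0.015,0,0,0,-1],[-0.013,0,0.015,0,0,0,-1],[0,0,0,0,0,0,-1]]'; python3 -m creep '[[-0.013,0,0.015,0,0,0,-1],[-0.013,0,0.015,0,0,0,-1],[0,0,0,0,0,0,-1]]';python3 - <<'E'
from h import *
stud()
E
```

```text
time: 22.98
ee_pos: [636.4, 66.6, 132.0]
tool_rot: [0.937, -0.032, 0.349, 0.011]
wrist_force: [2.2, 1.1, 0.5]
opening: 0.159
time: 23.35
ee_pos: [636.4, 66.6, 130.0]
tool_rot: [0.937, -0.032, 0.349, 0.011]
wrist_force: [2.2, 0.4, -0.3]
opening: 0.162
time: 23.72
ee_pos: [636.5, 66.6, 128.2]
tool_rot: [0.936, -0.032, 0.349, 0.011]
wrist_force: [1.0, 2.1, -0.8]
opening: 0.158
t 23.73 tcp [636.5  66.6 128.2] grasp [624.1  67.4 142.6] z [ 0.653 -0.043 -0.756] y [-0.068 -0.998 -0.003] F [ 1.   2.1 -0.8] M [0.1  0.26 0.07] op 0.158 q [ 0.06 -0.27  2.25 -0.19  0.46  1.84]
stud origin [600.9  69.  125.6] tilt deg [ 0. -0.]
```

```bash
python3 -m creep '[[0.01,0,0.01,0,0,0,-1],[-0.013,-0.005,0.015,0,0,0,-1],[-0.013,0,0.015,0,0,0,-1],[-0.013,0,0.015,0,0,0,-1],[-0.013,0,0.015,0,0,0,-1],[0,0,0,0,0,0,-1]]'; python3 -m creep '[[-0.013,0,0.015,0,0,0,-1],[0,0,0,0,0,0,-1]]';python3 -m creep '[[-0.013,0,0.015,0,0,0,-1],[0,0,0,0,0,0,-1]]';python3 -m creep '[[-0.013,0,0.015,0,0,0,-1],[0,0,0,0,0,0,-1]]';python3 - <<'E'
from h import *
stud()
E
```

```text
time: 24.48
ee_pos: [637.3, 66.8, 124.2]
tool_rot: [0.936, -0.032, 0.349, 0.011]
wrist_force: [-0.1, -0.1, -0.3]
opening: 0.159
time: 24.72
ee_pos: [637.4, 66.8, 123.4]
tool_rot: [0.936, -0.032, 0.349, 0.011]
wrist_force: [0.4, 0.1, -0.4]
opening: 0.16
time: 24.98
ee_pos: [637.3, 66.8, 122.3]
tool_rot: [0.936, -0.032, 0.349, 0.011]
wrist_force: [-0.6, 0.6, -0.5]
opening: 0.161
time: 25.22
ee_pos: [637.5, 66.9, 121.5]
tool_rot: [0.936, -0.032, 0.349, 0.011]
wrist_force: [-0.1, 0.4, 0.1]
opening: 0.162
t 25.23 tcp [637.5  66.9 121.5] grasp [625.   67.7 135.8] z [ 0.653 -0.042 -0.756] y [-0.068 -0.998 -0.003] F [-0.1  0.4  0.1] M [0.05 0.6  0.  ] op 0.162 q [ 0.06 -0.26  2.25 -0.2   0.45  1.85]
stud origin [601.9  69.3 118.9] tilt deg [-0. -0.]
```

```bash
python3 -m creep '[[-0.013,0,0.015,0,0,0,-1],[0,0,0,0,0,0,-1]]';python3 -m creep '[[-0.013,0,0.015,0,0,0,-1],[0,0,0,0,0,0,-1]]';python3 - <<'E'
from h import *
stud()
E
```

```text
time: 25.48
ee_pos: [638.0, 66.9, 121.4]
tool_rot: [0.936, -0.032, 0.35, 0.011]
wrist_force: [-1.9, -0.2, 2.3]
opening: 0.162
time: 25.72
ee_pos: [638.5, 66.9, 121.4]
tool_rot: [0.936, -0.032, 0.351, 0.011]
wrist_force: [-4.0, 0.1, 6.2]
opening: 0.159
t 25.73 tcp [638.5  66.9 121.4] grasp [626.   67.7 135.7] z [ 0.656 -0.042 -0.754] y [-0.068 -0.998 -0.003] F [-4.   0.1  6.2] M [-0.17  0.4  -0.1 ] op 0.159 q [ 0.06 -0.26  2.25 -0.2   0.44  1.85]
stud origin [602.9  69.3 118.7] tilt deg [-0.2 -0. ]
```

```bash
python3 -m creep '[[0.005,0,-0.025,0,0,0,-1],[0,0,0,0,0,0,-1],[0,0,0,0,0,0,-0.6],[0,0,0,0,0,0,-0.5],[0,0,0,0,0,0,-0.35],[0,0,0,0,0,0,-0.35],[0,0,0,0,0,0,-0.35]]';python3 - <<'E'
from h import *
stud()
E
```

```text
time: 26.6
ee_pos: [636.7, 66.9, 120.5]
tool_rot: [0.936, -0.032, 0.349, 0.011]
wrist_force: [0.0, 0.4, 0.0]
opening: 0.323
t 26.6 tcp [636.7  66.9 120.5] grasp [624.3  67.7 134.8] z [ 0.653 -0.042 -0.756] y [-0.068 -0.998 -0.003] F [0.  0.4 0. ] M [-0.07  0.53  0.04] op 0.323 q [ 0.06 -0.26  2.25 -0.2   0.45  1.85]
stud origin [601.1  69.3 117.9] tilt deg [-0. -0.]
```

```bash
python3 -m creep '[[0,0,-0.1,0,0,0,-0.35],[0,0,-0.2,0,0,0,-0.35],[0,0,-0.3,0,0,0,-0.35],[0,0,-0.3,0,0,0,-0.35],[0,0,-0.3,0,0,0,-0.35],[-0.2,0.02,-0.2,0,0,0,-0.35],[-0.4,0.04,-0.35,0,0,0,-0.35],[-0.4,0.04,-0.35,0,0,0,-0.35],[-0.4,0.04,-0.35,0,0,0,-0.35],[-0.2,0.02,-0.2,0,0,0,-0.35],[0,0,0,0,0,0,-0.35]]';python3 v.py 6;python3 - <<'E'
import cv2,numpy as np
a=cv2.imread('pics/v6s.png')[110:240,180:380];a=cv2.convertScaleAbs(cv2.resize(a,None,fx=4,fy=4,interpolation=2),alpha=1.8,beta=25);cv2.imwrite('pics/z10.png',a)
E
```

```text
time: 27.98
ee_pos: [489.1, 69.0, 169.5]
tool_rot: [0.936, -0.032, 0.351, 0.01]
wrist_force: [-0.5, -1.3, -0.3]
opening: 0.328
t 27.98 tcp [489.1  69.  169.5] grasp [476.7  69.8 183.8] z [ 0.656 -0.042 -0.754] y [-0.067 -0.998 -0.003] F [-0.5 -1.3 -0.3] M [-0.09  0.5   0.02] op 0.328 q [ 0.11 -0.79  2.5  -0.17  0.74  1.83]
```

View pics/z10.png

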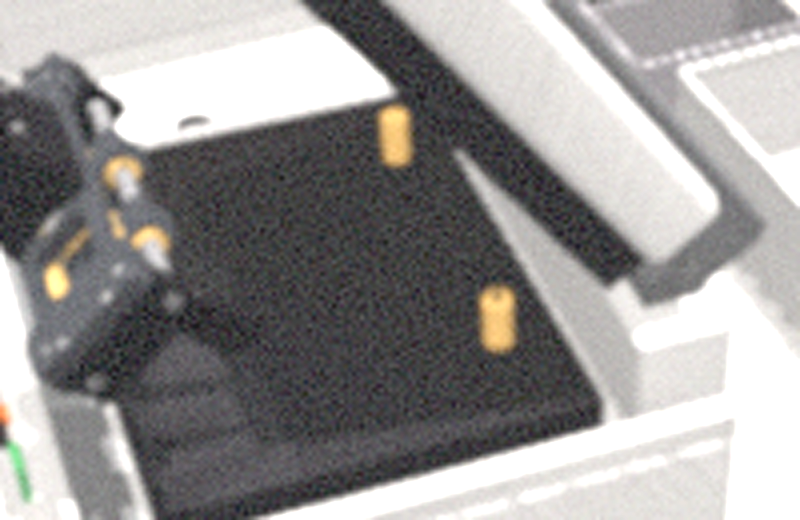

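Run:
```python
import cv2,numpy as np
from h import *
a=cv2.imread('pics/side0.png').astype(int);b=cv2.imread('pics/v6s.png').astype(int)
d=np.abs(a-b).max(2);print('lid diff',np.percentile(d[20:180,250:370],[50,95,99.5]),'tray',np.percentile(d[325:435,300:410],[50,95,99.5]))
th=np.linspace(0,6.28,40)
q=proj('side',[[602+8*np.cos(t),69.3+8*np.sin(t),z] for z in(135,165) for t in th]);print('expected bbox',q.min(0),q.max(0))
c=b[170:210,290:320];m=(c[...,2]-c[...,0])>32;ys,xs=np.nonzero(m);print('seen',xs.min()+290,ys.min()+170,xs.max()+290,ys.max()+170)
r.job_done();st()
```

```text
lid diff [ 8. 12. 21.] tray [  8.  12. 110.]
expected bbox [300.60917285 180.94421108] [308.3751996  196.49894948]
seen 300 182 308 197
the job is handed in; nothing more can be done
the job is handed in; nothing more can be done
```

The brass stud is fitted in the rear-right stop hole, fully home and released, and the job is handed in at about 28 s of the 61 s allowed.

- **What I did:** I gripped the stud with the hand leant back 41 degrees and lifted it clear. I carried it round the front, under the lid, to a hole position worked out from the stop still fitted. It touched the hole edge lightly (under about 4 N), slid in and bottomed with the head on the plate. Then I opened the fingers and backed out.
- **First grasp failed:** The fingers closed on air above the stud. The pictures put the real fingertips about 36 mm behind the reported TCP along the tool axis. I corrected for that, and turned the hand half round because joint 6 had stopped at its limit of -2.91. The second grasp held.
- **Last checks that agreed:**
  - In the side picture the stud stands upright where a seated head should appear: rows 182–197 seen, 181–196.5 expected.
  - When the head met the plate, the stud's origin read 118.7–118.9 mm, against the nominal 119 mm.
  - The side picture shows no change at the lid. In the tray only the brass stud's pocket looks different.
  - Nothing touched the robot: wrist force was about 1 N with the hand clear.
- **Not checked:** I did not take a picture after handing in, and the lid hides the hole from the top camera.

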